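Stack the tile coasters square in the iron caddy and swing the keeper over them

ROBOT

A 6-joint arm with a two-finger parallel gripper is mounted at the origin on the work surface. World frame = base frame: x ahead of the robot, y to its left, z up, the work surface at z = 0. Lengths are in m, angles in rad, forces in N, time in s.
With the tool pointing down it reaches from about 0.25 to 0.775 m from the base axis. Payload 4 kg.
Tool frame: the origin (TCP) lies between the finger pads; the fingertips stand 11 mm ahead of it and the grasp point (between the pads) lies 8 mm behind it (robot.tip_extent is the z of the fingertips in the tool frame, in m); z points along the fingers, y is the line along which they close (so a half turn about z gives the same grasp; the last joint's range is limited). The gripper opens to 94 mm and grips with 3 to 60 N. Pads are 16 mm wide; open, the fingers measure 119 mm over their backs; the gripper's body (75 mm by 177 mm) begins 78 mm behind the grasp point.
Start: joints at [1.071, 0.087, 1.371, -0, 1.684, -0.103], TCP at [0.213, 0.507, 0.217] pointing down, gripper open.
Joint ranges: [-3.1, 3.1], [-0.76, 2.03], [0.27, 2.55], [-1.08, 4.22], [0.17, 2.65], [-2.57, 2.57]. Speed limits (rad/s): [2.79, 2.79, 3.14, 3.14, 3.14, 3.14].

INTERFACE

Orientations are given as [roll, pitch, yaw] about the fixed x, y, z axes, in that order (R = Rz(yaw) Ry(pitch) Rx(roll)).
In Python, from bench import robot, imaging gives the robot as it stands.
- The arm moves only by the shell command python3 -m pendant 'ROWS'. ROWS is JSON, a list of rows, each a list of 7 numbers: the shift along the world's x, y, z in cm, then the turn, a rotation vector about the world's x, y, z in degrees, then the opening, from 0 (shut) to 1 (fully open). In form: [[dx, dy, dz, ax, ay, az, jaw], ...]. A call has 1 to 8 rows; each row shifts and turns the commanded pose from where the row before left it; what a row does not reach is not made up. A row lasts 1/10 s, in which the tool goes at most 50 mm and 8.59 degrees, less where a joint would pass 70% of its speed; a pose out of reach is approached as far as the arm can. A call is refused whole if a number of a shift passes 5 or a number of a turn 8.59, either way. A call with a gripper value outside its range is refused whole. The fingers move at their own pace and stop on an object; the grip force is fixed at half the most. Time passes only in rows, so rows that do not move let the fingers close. It gives the time, the measured TCP pose, the force, the opening and the grip force at its end, in the units of the state.
- robot.get_obs(): the state, without advancing time (a new reading comes with each control period).
- imaging.snapshot(name): name is "scene" or "side" or "wrist"; returns the picture (384x512x3 uint8, red, green, blue); there is no depth.
- imaging.camera_params(name): a dict with "camera_matrix" (3x3 intrinsics, pixels), "k1" (the pictures are not rectified: a ray, as slopes to the right and down, at radius r is drawn at 1 + k1 r^2 times it, then the intrinsics apply), "R" (3x3) and "t" (3): a world point X has camera coordinates R X + t. Camera axes: x right, y down, z forward; pixel columns grow to the right and rows downward; lengths in m; the calibration is good to about 2 mm. A picture is of the moment at which its call begins: read the wrist's pose just before it. camera_params takes no time and is no camera call; for the wrist camera it gives the pose at the moment of the call.
- robot.close_job(): hands the job in; it is judged then, once.
The state is a dict: "time": time; "joint_positions": joint angles; "qvel": joint speeds; "joint_torque": joint torques, N m; "tool_pos": TCP position; "ee_rot": TCP orientation; "wrist_force": force on the tool from outside, world axes, zero at the start; "wrist_torque": the same for the moment, N m; "width": finger opening in m; "finger_force": force on a finger pad.
Only numpy, scipy, OpenCV 4.12 (cv2) and the standard library are available. Lean on these libraries where they do the work, as an engineer would, in place of code of your own. Each camera call takes 0.05 s, during which the arm holds its last target. There are 200 camera calls.

TASK

Finish putting away the square tile coasters: take the thick one and then the thin one from the sloping drying rack and lay them flat, thick first, on the coaster already in the iron caddy, never dropping them (they chip). Square up the whole pile of three, so that every coaster is snug against both pairs of the caddy's fence posts with all edges flush. Then turn the keeper collar clockwise fully to its locked mark, its arm over the pile, and leave the bottle, mug and little bowl where they are.

Things in the scene. Friction and masses are not known exactly. Their poses are not given: they have to be found in the camera images.
- rack: Fixed wooden drying rack, foot 85 x 190 x 10 mm, origin under the foot's centre. Two seats at y = -54 and +54 mm, boards 36 mm wide (narrower than a coaster: room for fingers at its sides), sloping 35 degrees: low edge with an 8 mm lip toward the rack's -x, rising toward +x. A seated coaster's underside centre is 43 mm up.
- thick_coaster: Loose glazed tile coaster, cream, terracotta pattern on top, 66 x 66 x 16 mm, about 160 g. Origin at the centre of its underside, z out of its patterned face. Starts on one of the two rack seats (either), tilted 35 degrees from level, top facing up and to the rack's -x; its x axis runs up the slope, its y axis is level.
- thin_coaster: Loose coaster of the same ware, 66 x 66 mm but 9 mm thick, about 90 g. Origin at the centre of its underside, axes as for the thick one; it starts on the other rack seat.
- first_coaster: Loose coaster of the same ware, 66 x 66 mm, 12 mm thick, about 120 g, origin at the centre of its underside. It starts flat on the caddy's base, a little askew and 4 to 9 mm short of its place at the fence posts in x and y.
- caddy: Fixed iron caddy (about a quarter turn left), base plate 100 x 100 x 10 mm, origin under its centre. Fence posts 8 mm thick, 48 mm above the table: a pair on the +x side (centres x = 45, y = -16 and 32 mm), a pair on the +y side (y = 45, x = -16 and 32 mm); a finger fits in a pair's 40 mm gap. The -x and -y sides are open. Keeper post at x = y = 78 mm.
- caddy_seat (a point): Point on top of the base plate (10 mm above the table) where the underside centre of the first coaster comes when it is snug against both pairs of posts: each pair's line of contact lies 33 mm from here, toward +x and +y. Axes as the caddy's. The finished pile is 37 mm high above this point.
- keeper (a joint): Angle of the keeper collar about its upright post: 0 = arm swung clear beyond the +x posts; 1.5 = at its stop, locked: arm on the brass mark, diagonally over the pile. Grows clockwise seen from above; stays where left (friction 0.06 N m). Arm 105 mm long, 14 mm wide, underside 52 mm above the table, 5 mm over the finished pile.
- keeper_grip (a point): On the collar's upright axis, middle of the height of its thumb bar: the bar is 44 mm long, 10 mm thick and 22 mm high (63 to 86 mm above the table), in line with the arm.
- keeper_tip (a point): Underside of the round end of the keeper's arm, 99 mm from the axis. The direction from point keeper_grip to here is that of arm and thumb bar.
- oil_bottle: Bystander: green glass oil bottle, 60 mm diameter, 200 mm high, origin under its centre. Leave it alone.
- mug: Bystander: blue mug, 76 mm diameter, 85 mm high, origin under its centre. Leave it alone.
- pinch_bowl: Bystander: small terracotta bowl, 80 mm diameter, 35 mm high, origin under its centre. Leave it alone.
Things that resemble listed ones, but are neither listed nor needed, are in the scene too. Leave any yellow look-alike of the thin_coaster alone.

How it is judged:
By the outcome, as a careful person would: the job done as asked, in the order asked, and still so for the second after the job is handed in, with the robot touching nothing.
It also fails if it takes over 72 s, if anything falls off the work surface, if the arm or the gripper's body presses on something with over 40 N, if the wrist force passes 120 N, or if a joint passes its speed limit or range.

## Working session

There is one attempt and no reset: what is moved stays moved. The work goes in short steps, Python scripts to look and compute and a shell command to move; the robot and the scene stay as the last step left them, time stands still between calls to the robot, and variables do not carry over. Pictures are saved under pics/ and viewed, at most 10 in all, crops included, and the job is handed in when it is done.

```bash
ls; mkdir -p pics
python3 - <<'E'
from bench import robot, imaging
import cv2,numpy as np
for n in ("scene","side"):
    im=imaging.snapshot(n); p=imaging.camera_params(n)
    print(n,{k:np.round(v,4).tolist() for k,v in p.items()})
    cv2.imwrite(f'pics/{n}0.png',cv2.resize(im[:,:,::-1],(800,600),interpolation=cv2.INTER_CUBIC))
print(robot.get_obs(), robot.tip_extent)
E
```

```text
pics
scene {'camera_matrix': [[372.8434, 0.0, 258.7769], [0.0, 372.8434, 190.6848], [0.0, 0.0, 1.0]], 'k1': -0.0023, 'R': [[0.3781, 0.9257, -0.0152], [0.6924, -0.2936, -0.659], [-0.6145, 0.2387, -0.752]], 't': [-0.2762, -0.3305, 1.3679]}
side {'camera_matrix': [[391.9572, 0.0, 254.1894], [0.0, 391.9572, 194.2262], [0.0, 0.0, 1.0]], 'k1': -0.0811, 'R': [[0.9486, -0.3165, -0.008], [-0.2374, -0.6943, -0.6794], [0.2095, 0.6464, -0.7337]], 't': [-0.5468, 0.2253, 0.9497]}
{'time': 0.1, 'joint_positions': array([ 1.07089680e+00,  8.78842292e-02,  1.37208101e+00, -1.46637326e-05,
        1.68362574e+00, -1.03118872e-01]), 'qvel': array([-0.00124282, -0.00048099, -0.00282003, -0.0014168 ,  0.00071562,
       -0.00163891]), 'joint_torque': array([ 1.67704933e-03, -3.41252410e+01, -3.03301799e+01,  7.20139313e-02,
        3.04991647e-02, -8.59193028e-05]), 'tool_pos': array([0.21233715, 0.50684273, 0.21543072]), 'ee_rot': array([-3.13960344e+00, -1.91203609e-04,  2.74481017e+00]), 'wrist_force': array([0.30165655, 0.2949192 , 0.43157256]), 'wrist_torque': array([-0.0182715 , -0.0089425 , -0.02751934]), 'finger_force': 0.0, 'width': 0.09376070740309211} 0.011
```

View pics/scene0.png

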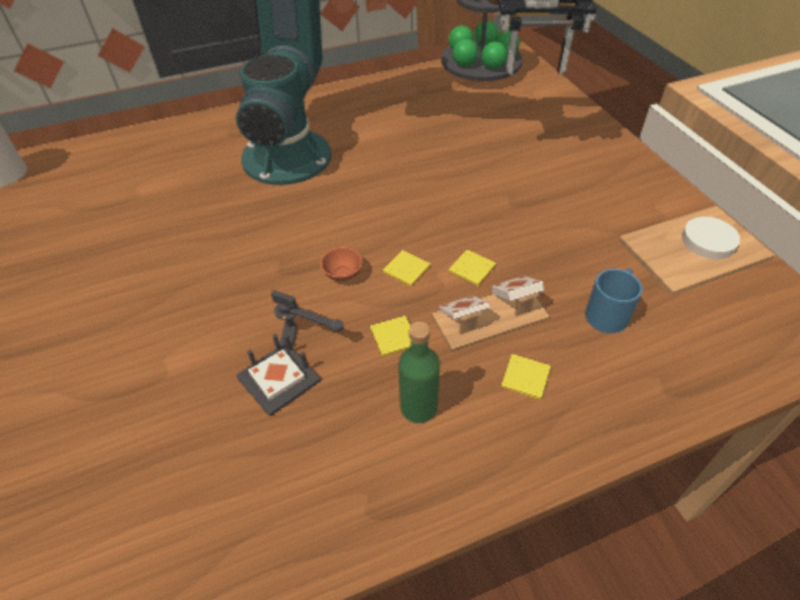

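View pics/side0.png

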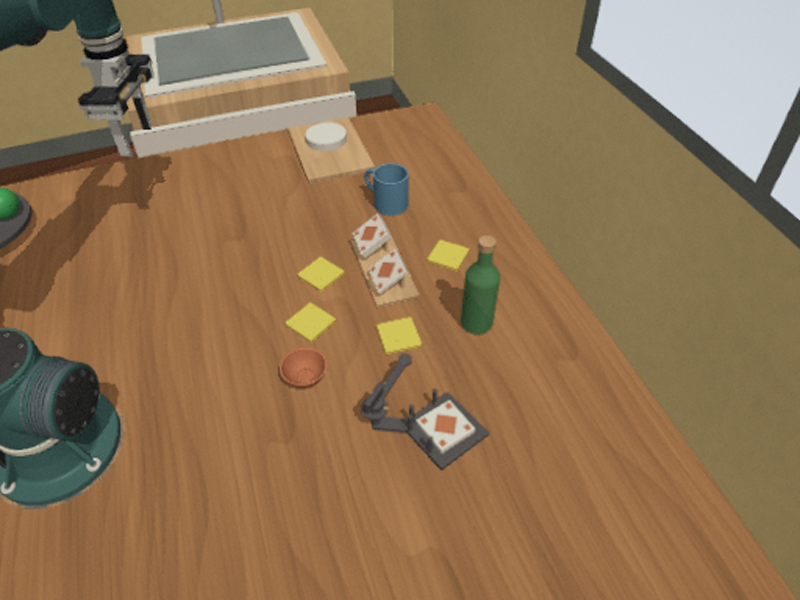

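Scene view: caddy near (278,375), rack near (490,315), bottle (420,390), mug (613,300), bowl (343,263), keeper post (285,310). The side view agrees: rack coasters at (370,235) and (387,272), caddy coaster (447,425).

```bash
cat > h.py <<'E'
from bench import robot, imaging
import cv2,numpy as np
from scipy.spatial.transform import Rotation as Ro
from scipy.optimize import least_squares
def proj(p,X):
    c=np.atleast_2d(X)@np.array(p['R']).T+np.array(p['t']); s=c[:,:2]/c[:,2:]
    s=s*(1+p['k1']*(s**2).sum(1,keepdims=True)); K=np.array(p['camera_matrix'])
    return s*[K[0,0],K[1,1]]+K[:2,2]
def ray(p,uv,z):
    K=np.array(p['camera_matrix']);d=(np.array(uv,float)-K[:2,2])/[K[0,0],K[1,1]];s=d.copy()
    for _ in range(20): s=d/(1+p['k1']*(s@s))
    R=np.array(p['R']);o=-R.T@np.array(p['t']);v=R.T@np.r_[s,1]
    return o+v*(z-o[2])/v[2]
def st():
    o=robot.get_obs(); print('t',round(o['time'],2),'pos',o['tool_pos'].round(4),'rpy',np.degrees(o['ee_rot']).round(2),'F',o['wrist_force'].round(1),'w',round(o['width'],4),'q',o['joint_positions'].round(2)); return o
def wristcam(name,f=1.5625):
    st(); p=imaging.camera_params('wrist'); im=imaging.snapshot('wrist')
    np.savez('pics/'+name,im=im,**p)
    cv2.imwrite(f'pics/{name}.png',cv2.resize(im[:,:,::-1],None,fx=f,fy=f,interpolation=cv2.INTER_CUBIC)); return p
E
python3 - <<'E'
from h import *
S=imaging.camera_params('scene');D=imaging.camera_params('side')
f=1.5625
for n,p,L in (('scene',S,{'firsttop':(276,374,.022),'lowrack':(467,306,.06),'hirack':(519,288,.06),'footTL':(433,316,.01),'footBL':(455,346,.01),'footR':(548,318,.01),'footTR':(525,285,.01),'keeper':(284,300,.075),'keeptip':(336,325,.052),'bottle':(420,415,0),'mug':(608,325,0),'bowl':(343,275,0),'baseL':(238,378,.01),'baseB':(273,411,.01),'baseR':(320,379,.01)}),
 ('side',D,{'firsttop':(446,425,.022),'c1':(387,271,.06),'c2':(370,234,.06),'tip':(406,360,.052),'keeper':(375,398,.075),'footBL':(380,303,.01),'footBR':(416,293,.01),'baseR':(488,433,.01),'baseB':(446,466,.01),'baseT':(441,393,.01),'bottle':(480,325,0),'mug':(391,208,0),'bowl':(303,380,0)})):
    for k,v in L.items(): print(n,k,ray(p,(v[0]/f,v[1]/f),v[2]).round(3))
p=imaging.camera_params('wrist');o=robot.get_obs();R=np.array(p['R']);T=Ro.from_euler('xyz',o['ee_rot']).as_matrix()
print(p['camera_matrix'],'cam in tool',T.T@(-R.T@p['t']-o['tool_pos']),'\n',T.T@R.T)
E
```

```text
scene firsttop [ 0.603 -0.171  0.022]
scene lowrack [0.621 0.159 0.06 ]
scene hirack [0.62 0.26 0.06]
scene footTL [0.582 0.116 0.01 ]
scene footBL [0.656 0.123 0.01 ]
scene footR [0.665 0.3   0.01 ]
scene footTR [0.58  0.302 0.01 ]
scene keeper [ 0.502 -0.123  0.075]
scene keeptip [ 0.568 -0.055  0.052]
scene bottle [0.75  0.019 0.   ]
scene mug [0.713 0.394 0.   ]
scene bowl [0.415 0.002 0.   ]
scene baseL [ 0.578 -0.231  0.01 ]
scene baseB [ 0.66  -0.192  0.01 ]
scene baseR [ 0.631 -0.107  0.01 ]
side firsttop [ 0.599 -0.173  0.022]
side c1 [0.606 0.145 0.06 ]
side c2 [0.606 0.254 0.06 ]
side tip [ 0.574 -0.055  0.052]
side keeper [ 0.5   -0.125  0.075]
side footBL [0.582 0.117 0.01 ]
side footBR [0.654 0.12  0.01 ]
side baseR [ 0.659 -0.202  0.01 ]
side baseB [ 0.576 -0.233  0.01 ]
side baseT [ 0.616 -0.108  0.01 ]
side bottle [ 0.741  0.015 -0.   ]
side mug [0.693 0.391 0.   ]
side bowl [ 0.408 -0.002  0.   ]
[[292.47366251   0.         257.58483875]
 [  0.         292.47366251 196.40378939]
 [  0.           0.           1.        ]] cam in tool [ 0.07728585  0.00125133 -0.16820015] 
 [[-6.93217313e-05 -9.63588068e-01 -2.67391155e-01]
 [ 9.99999994e-01 -4.28953203e-05 -1.04671794e-04]
 [ 8.93906627e-05 -2.67391161e-01  9.63588065e-01]]
```

```bash
python3 -m pendant '[[3.6,-3.8,0.2,0,0,2.9,1],[3.6,-3.8,0.2,0,0,2.9,1],[3.6,-3.8,0.2,0,0,2.9,1],[3.6,-3.8,0,0,0,2.9,1],[3.6,-3.8,0,0,0,2.9,1],[3.6,-3.8,0,0,0,2.9,1],[3.6,-3.8,0,0,0,2.9,1],[3.6,-3.8,0,0,0,2.5,1]]' && python3 -m pendant '[[0,0,0,0,0,0,1],[0,0,0,0,0,0,1]]'; python3 -c "
from h import *
wristcam('w1')"
```

```text
time: 0.9
tool_pos: [0.4884, 0.2152, 0.2218]
ee_rot: [3.141, -0.001, -3.139]
wrist_force: [1.0, 0.8, 0.6]
width: 0.094
finger_force: 0.0
time: 1.1
tool_pos: [0.4878, 0.2161, 0.2213]
ee_rot: [3.142, -0.002, 3.14]
wrist_force: [0.2, 0.6, -0.2]
width: 0.0939
finger_force: 0.0
t 1.1 pos [0.4878 0.2161 0.2213] rpy [ 1.800e+02 -1.200e-01  1.799e+02] F [ 0.2  0.6 -0.2] w 0.0939 q [ 0.31  0.05  1.4   0.    1.69 -1.26]
```

View pics/w1.png

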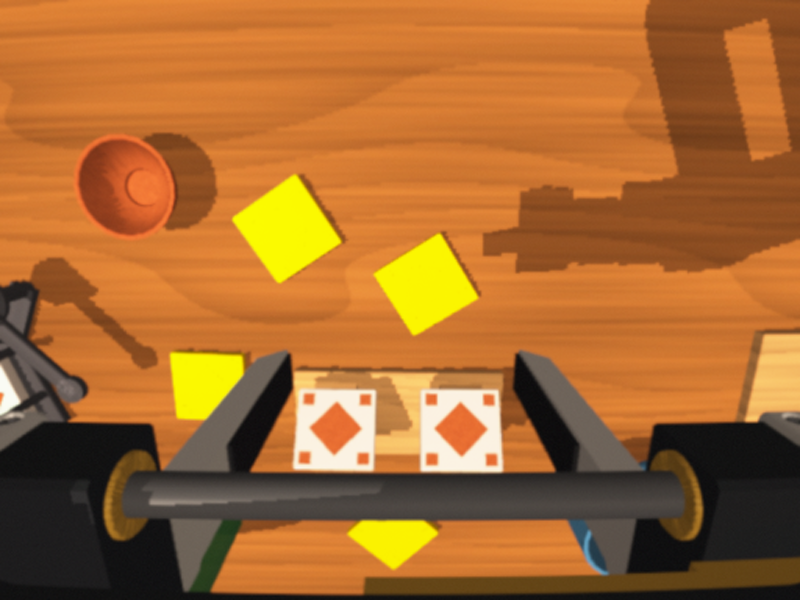

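The wrist view shows the two seated coasters: left has corners (301,389),(375,391),(374,470),(294,469), right has (420,391),(497,389),(503,471),(420,472). The rack foot's near corners are (295,368) and (504,372). Next I'll fit the rack pose for both arrangements.

```bash
cat > rack.py <<'E'
from h import *
W=dict(np.load('pics/w1.npz'));f=1.5625
C=np.array([[301,389],[375,391],[374,470],[294,469],[420,391],[497,389],[503,471],[420,472],[295,368],[504,372]])/f-.18
s,c=np.sin(np.radians(35)),np.cos(np.radians(35))
def model(v,tl,tr):
    x,y,a=v; P=[]
    for yy,t in((-.054,tl),(.054,tr)):
        for u,w in((-.033,-.033),(-.033,.033),(.033,.033),(.033,-.033)):
            P.append([u*c-t*s,yy+w,.043+u*s+t*c])
    P+= [[-.0425,-.095,.01],[-.0425,.095,.01]]
    return (Ro.from_euler('z',a).apply(P)+[x,y,0])
if __name__=='__main__':
  for tl,tr in((.009,.016),(.016,.009)):
    r=least_squares(lambda v:(proj(W,model(v,tl,tr))-C).ravel(),[.62,.21,0])
    print(tl,tr,r.x.round(4),np.degrees(r.x[2]).round(2),r.cost.round(2)); print(r.fun.reshape(-1,2).round(1).tolist())
  S=imaging.camera_params('scene');D=imaging.camera_params('side')
  for p,n,b in((S,'scene',(275,165,355,225)),(D,'side',(215,130,275,200))):
    im=imaging.snapshot(n);x0,y0,x1,y1=b
    cv2.imwrite(f'pics/{n}z.png',cv2.resize(im[y0:y1,x0:x1,::-1],None,fx=8,fy=8,interpolation=cv2.INTER_CUBIC))
E
python3 rack.py
```

```text
0.009 0.016 [ 0.6162  0.2124 -0.0144] -0.82 21.17
[[-2.6, 0.1], [-0.8, -0.5], [-1.7, 0.9], [-2.4, 0.7], [2.0, -1.0], [2.7, 0.7], [1.8, 1.0], [2.2, -0.0], [-1.4, 0.0], [0.2, -0.9]]
0.016 0.009 [ 0.6162  0.2133 -0.0102] -0.59 24.18
[[-3.2, -0.5], [-0.6, -1.3], [-1.3, 1.0], [-2.9, 0.9], [2.3, -0.2], [2.1, 1.4], [1.4, 0.7], [2.6, -0.1], [-0.9, 0.3], [0.7, -1.2]]
```

View pics/scenez.png

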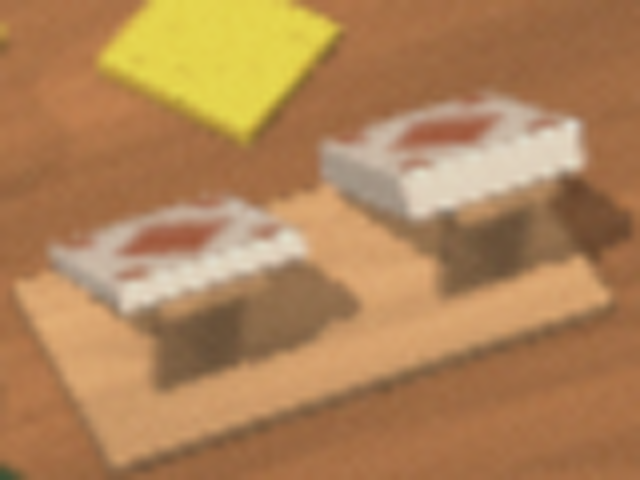

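The scene crop shows the right-hand (+y) coaster is the thick one. The left (-y) one is thin.

Run:
```python
from rack import *
S=imaging.camera_params('scene')
CS=np.array([[50,248],[225,192],[303,232],[122,290],[322,148],[490,92],[580,122],[405,182],[15,285],[115,468],[612,297]])/8-.44+[275,165]
def mod(v):
    P=model(v[:3],.009,.016); a=v[2]; e=np.array([-np.sin(a),np.cos(a),0])
    P[:4]+=v[3]*e; P[4:8]+=v[4]*e
    F=Ro.from_euler('z',a).apply([[-.0425,-.095,.01],[.0425,-.095,.01],[.0425,.095,.01]])+[v[0],v[1],0]
    return P,np.vstack([P[:8],F])
def res(v):
    A,B=mod(v); return np.r_[(proj(W,A+np.r_[v[5:7],0])-C).ravel(),(proj(S,B)-CS).ravel(),np.array(v[5:7])/.002,np.array(v[3:5])/.003]
r=least_squares(res,[.62,.21,0,0,0,0,0]); print(r.x.round(4),np.degrees(r.x[2]),r.cost); print(r.fun[:-4].reshape(-1,2).round(1).tolist())
```

```text
[ 0.615   0.2117 -0.0141  0.0018 -0.0031  0.001   0.0012] -0.810511175983985 7.539001228786724
[[-0.9, 0.0], [0.9, -0.6], [0.1, 0.8], [-0.6, 0.6], [0.0, -1.2], [0.7, 0.6], [-0.2, 0.9], [0.1, -0.1], [-1.1, -0.1], [0.6, -1.0], [0.2, 0.4], [0.2, 0.5], [0.6, 0.3], [0.2, 0.4], [-0.3, -0.1], [-0.4, 0.4], [0.3, 0.5], [0.1, -0.0], [-0.3, -0.9], [-0.2, -0.9], [0.5, -0.4]]
```

```bash
python3 -m pendant '[[0,-4.8,0,0,0,2.5,1],[0,-4.8,0,0,0,2.5,1],[0,-4.8,0,0,0,2.5,1],[0,-4.8,0,0,0,2.5,1],[0,-4.8,0,0,0,2.5,1],[0,-4.8,0,0,0,2.5,1],[0,-4.8,0,0,0,2.5,1],[0,-4.8,0,0,0,2.5,1]]' && python3 -m pendant '[[0,0,0,0,0,0,1],[0,0,0,0,0,0,1]]'; python3 -c "
from h import *
wristcam('w2')"
```

```text
time: 2.05
tool_pos: [0.4875, -0.167, 0.2227]
ee_rot: [-3.141, 0.001, -2.787]
wrist_force: [1.0, -0.1, -0.1]
width: 0.094
finger_force: 0.0
time: 2.25
tool_pos: [0.4876, -0.1663, 0.2221]
ee_rot: [3.141, 0.0, -2.792]
wrist_force: [0.1, -0.0, 0.3]
width: 0.0939
finger_force: 0.0
t 2.25 pos [ 0.4876 -0.1663  0.2221] rpy [ 1.7994e+02  1.0000e-02 -1.5996e+02] F [ 0.1 -0.   0.3] w 0.0939 q [-0.44  0.01  1.44  0.    1.69 -2.36]
```

View pics/w2.png

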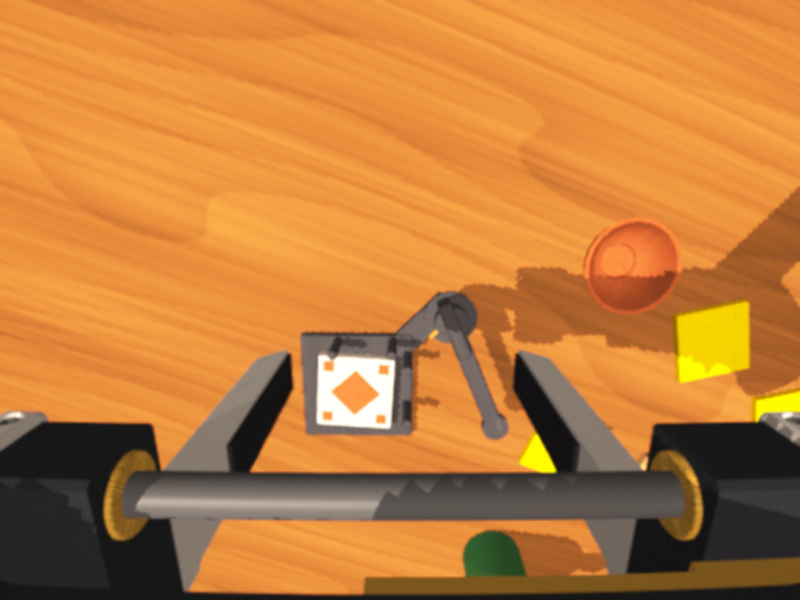

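The caddy base shows corners (302,333),(312,435),(412,433). First coaster is centred near (356,391), keeper axis near (452,316), arm tip (495,426), brass mark (433,335). An enlarged crop comes next.

Run:
```python
import cv2
im=cv2.imread('pics/w2.png') ; import numpy as np
im=np.load('pics/w2.npz')['im'][180:292,185:335,::-1]
cv2.imwrite('pics/w2z.png',cv2.resize(im,None,fx=5,fy=5,interpolation=cv2.INTER_CUBIC))
```

```text
(no output)
```

View pics/w2z.png

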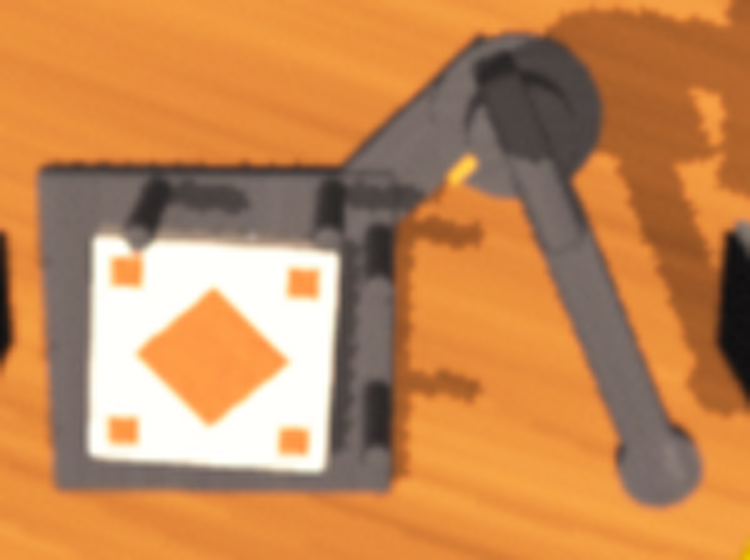

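Crop: base corners are (40,168),(57,490),(390,490). Post tops are at about (140,238),(328,235),(378,275),(378,448). First coaster top corners are (93,235),(340,253),(325,472),(90,457). Arm tip is at (660,465).

```bash
cat > cad.py <<'E'
from h import *
W=dict(np.load('pics/w2.npz'))
cv=lambda a:np.array(a,float)/5-.4+[185,180]
B=cv([[40,168],[57,490],[390,490]]); BP=np.array([[-50,50,10],[-50,-50,10],[50,-50,10]])/1e3
PT=cv([[140,234],[328,232],[378,268],[378,445]]); PP=np.array([[-16,45,48],[32,45,48],[45,32,48],[45,-16,48]])/1e3
FC=cv([[93,235],[340,253],[325,472],[90,457]]); FP=np.array([[-33,33,22],[33,33,22],[33,-33,22],[-33,-33,22]])/1e3
TP=cv([[660,465]])
T=lambda v,P:Ro.from_euler('z',v[2]).apply(P)+[v[0],v[1],0]
def res(v):
    k=T(v[:3],np.array([[.078,.078,.056]])); tip=k+.099*np.array([np.cos(v[6]),np.sin(v[6]),0])
    return np.r_[(proj(W,T(v[:3],BP))-B).ravel(),(proj(W,T(v[:3],PP))-PT).ravel(),(proj(W,T(v[3:6],FP))-FC).ravel(),(proj(W,tip)-TP).ravel()]
r=least_squares(res,[.61,-.17,1.95,.6,-.17,1.95,1]);v=r.x
print('caddy',v[:3].round(4),np.degrees(v[2]).round(2),'first',v[3:5].round(4),np.degrees(v[5]).round(2),'tipang',np.degrees(v[6]).round(1),r.cost)
print(r.fun.reshape(-1,2).round(1).tolist())
print('seat',T(v[:3],[[.008,.008,.01]]),'keeper',T(v[:3],[[.078,.078,.075]]))
print('first in caddy',(Ro.from_euler('z',-v[2]).apply([v[3]-v[0],v[4]-v[1],0])*1e3).round(1))
E
python3 cad.py
python3 - <<'E'
from h import *
S=imaging.camera_params('scene');D=imaging.camera_params('side');f=1.5625
for n,p,q in(('scene',S,[(273,411),(238,378),(320,379)]),('side',D,[(488,433),(446,466),(441,393)])):
    for a in q: print(n,ray(p,(a[0]/f-.2,a[1]/f-.2),.01).round(4))
E
```

```text
caddy [ 0.597  -0.1693  1.9175] 109.86 first [ 0.5993 -0.1699] 106.04 tipang 42.4 8.059472132366013
[[-1.1, -0.8], [-0.4, -0.7], [1.0, -0.4], [-0.4, -0.4], [0.3, 0.1], [0.7, 2.5], [0.4, 1.1], [0.3, 0.5], [-0.2, 0.1], [-0.2, -0.4], [0.1, -0.4], [-0.6, -1.5]]
seat [[ 0.58677168 -0.16448869  0.01      ]] keeper [[ 0.4971516  -0.12243822  0.075     ]]
first in caddy [-1.3 -2.   0. ]
scene [ 0.6592 -0.1927  0.01  ]
scene [ 0.5768 -0.231   0.01  ]
scene [ 0.6307 -0.1077  0.01  ]
side [ 0.6584 -0.2009  0.01  ]
side [ 0.5757 -0.2325  0.01  ]
side [ 0.6162 -0.1068  0.01  ]
```

```bash
python3 -m pendant '[[3.6,-0.2,0,0,0,0,1],[3.6,-0.2,0,0,0,0,1],[3.6,-0.1,0,0,0,0,1],[0,0,-4.5,0,0,0,1],[0,0,-4.5,0,0,0,1],[0,0,-4.5,0,0,0,1],[0,0,-2,0,0,0,1],[0,0,0,0,0,0,1]]'; python3 -c "
from h import *
wristcam('w3')"
```

```text
time: 3.1
tool_pos: [0.593, -0.1679, 0.0625]
ee_rot: [3.135, -0.007, -2.788]
wrist_force: [0.2, -0.6, -0.2]
width: 0.0941
finger_force: 0.0
t 3.1 pos [ 0.593  -0.1679  0.0625] rpy [ 179.62   -0.39 -159.72] F [ 0.2 -0.6 -0.2] w 0.0941 q [-0.37  0.31  1.41  0.    1.42 -2.29]
```

View pics/w3.png

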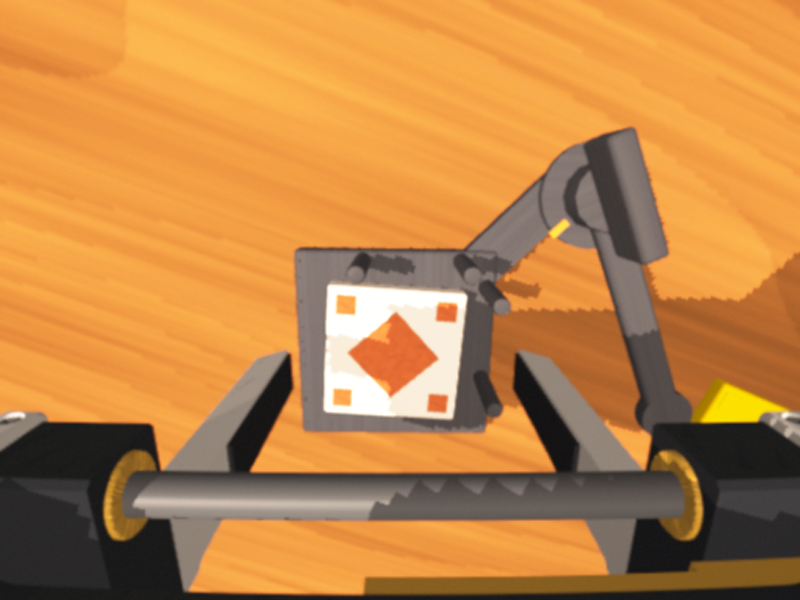

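Close view: base corners (297,250),(304,430),(486,430). Post tops (356,277),(470,277),(500,308),(492,411). Coaster corners (329,283),(467,292),(455,417),(324,411).

```bash
sed -e "s/w2.npz/w3.npz/" -e "s#^cv=.*#cv=lambda a:np.array(a,float)/1.5625-.18#" -e "s/^B=cv(.*\]\]);/B=cv([[297,250],[304,430],[486,430]]);/" -e "s/^PT=cv(.*\]\]);/PT=cv([[356,277],[470,277],[500,308],[492,411]]);/" -e "s/^FC=cv(.*\]\]);/FC=cv([[329,283],[467,292],[455,417],[324,411]]);/" -e "s/^TP=.*/TP=cv([[665,410]])/" cad.py > cad3.py; sed -n 3,7p cad3.py; python3 cad3.py
```

```text
cv=lambda a:np.array(a,float)/1.5625-.18
B=cv([[297,250],[304,430],[486,430]]); BP=np.array([[-50,50,10],[-50,-50,10],[50,-50,10]])/1e3
PT=cv([[356,277],[470,277],[500,308],[492,411]]); PP=np.array([[-16,45,48],[32,45,48],[45,32,48],[45,-16,48]])/1e3
FC=cv([[329,283],[467,292],[455,417],[324,411]]); FP=np.array([[-33,33,22],[33,33,22],[33,-33,22],[-33,-33,22]])/1e3
TP=cv([[665,410]])
caddy [ 0.5994 -0.1691  1.9177] 109.88 first [ 0.5984 -0.1697] 106.53 tipang 43.6 17.821910025308433
[[-3.3, -0.3], [-1.0, 2.0], [0.1, 2.4], [-1.0, -1.3], [1.3, -0.9], [1.1, -0.9], [1.7, -0.1], [-0.9, 0.0], [0.6, -0.1], [-0.3, 0.5], [0.5, -0.3], [0.5, 1.2]]
seat [[ 0.58911258 -0.16426031  0.01      ]] keeper [[ 0.49948149 -0.12223333  0.075     ]]
first in caddy [-0.2  1.1  0. ]
```

```bash
python3 -m pendant '[[0.3,0.1,-1.9,0,0,0,1],[0,0,-1.8,0,0,0,1],[0,0,0,0,0,0,1],[0,0,0,0,0,0,0.6],[0,0,0,0,0,0,0.6],[0,0,0,0,0,0,0.6],[0,0,0,0,0,0,0.6],[0,0,0,0,0,0,0.6]]'; python3 -c "
from h import *
st()"
```

```text
time: 3.95
tool_pos: [0.5993, -0.1712, 0.0316]
ee_rot: [-3.14, 0.002, -2.791]
wrist_force: [-0.7, 1.3, 3.5]
width: 0.0646
finger_force: 29.8
t 3.95 pos [ 0.5993 -0.1712  0.0316] rpy [-1.7994e+02  1.0000e-01 -1.5994e+02] F [-0.7  1.3  3.5] w 0.0646 q [-0.37  0.35  1.44  0.    1.36 -2.29]
```

```bash
python3 -m pendant '[[0,0,0,0,0,0,0.6],[0,0,0,0,0,0,0.6],[0,0,0,0,0,0,0.6]]'; python3 -c "
from h import *
wristcam('w4')"
```

```text
time: 4.25
tool_pos: [0.5993, -0.1712, 0.0315]
ee_rot: [-3.14, 0.002, -2.791]
wrist_force: [-0.9, 0.7, 6.0]
width: 0.0645
finger_force: 29.8
t 4.25 pos [ 0.5993 -0.1712  0.0315] rpy [-1.7994e+02  1.0000e-01 -1.5993e+02] F [-0.9  0.7  6. ] w 0.0645 q [-0.37  0.35  1.44  0.    1.36 -2.29]
```

View pics/w4.png

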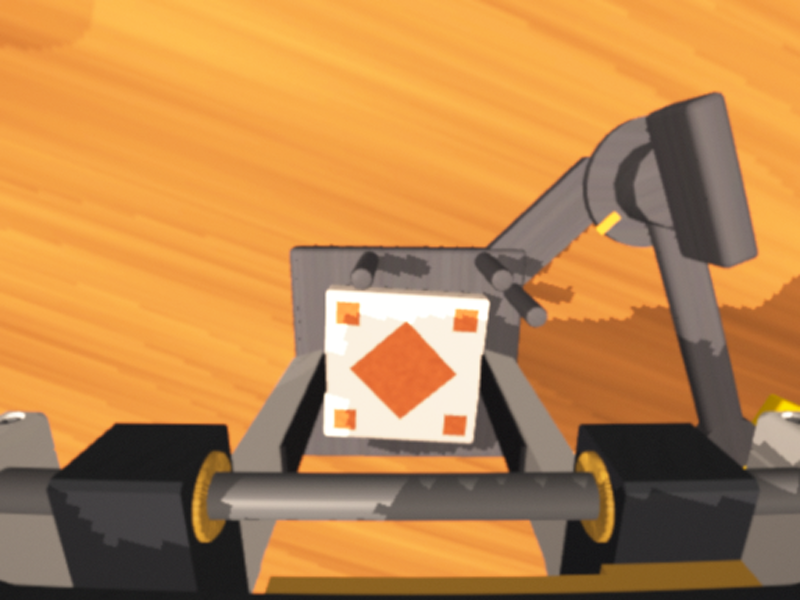

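The tips only catch the coaster's top edge, because some fast rows were clipped. I'll reopen, go 6.5 mm lower, and regrip.

```bash
python3 -m pendant '[[0,0,0,0,0,0,0.9],[0,0,0,0,0,0,0.9],[0,0,-0.65,0,0,0,0.9],[0,0,0,0,0,0,0.9],[0,0,0,0,0,0,0.6],[0,0,0,0,0,0,0.6],[0,0,0,0,0,0,0.6],[0,0,0,0,0,0,0.6]]'; python3 -m pendant '[[0,0,0,0,0,0,0.6]]'
```

```text
time: 5.1
tool_pos: [0.5986, -0.171, 0.0237]
ee_rot: [3.141, -0.0, -2.791]
wrist_force: [-0.3, -0.4, -0.7]
width: 0.0658
finger_force: 29.7
time: 5.2
tool_pos: [0.5986, -0.171, 0.0237]
ee_rot: [3.141, -0.0, -2.791]
wrist_force: [-0.7, -0.3, -1.1]
width: 0.0658
finger_force: 29.7
```

```bash
python3 -m pendant '[[-0.14,0.38,0,0,0,0,0.6],[-0.14,0.38,0,0,0,0,0.6],[0,0,0,0,0,0,0.6]]'; python3 -m pendant '[[-0.05,0.14,0,0,0,0,0.6],[0,0,0,0,0,0,0.6]]';python3 -m pendant '[[-0.04,0.1,0,0,0,0,0.6],[0,0,0,0,0,0,0.6]]'
```

```text
time: 5.5
tool_pos: [0.5962, -0.1636, 0.0241]
ee_rot: [-3.14, 0.001, -2.791]
wrist_force: [1.3, -1.6, -1.2]
width: 0.0658
finger_force: 29.6
time: 5.7
tool_pos: [0.5962, -0.1633, 0.0243]
ee_rot: [-3.138, 0.001, -2.791]
wrist_force: [1.9, -4.2, -1.0]
width: 0.0655
finger_force: 29.6
time: 5.9
tool_pos: [0.5963, -0.1631, 0.0246]
ee_rot: [-3.136, 0.002, -2.791]
wrist_force: [2.3, -6.2, -1.1]
width: 0.0658
finger_force: 29.5
```

```bash
python3 -m pendant '[[-0.3,-0.11,0,0,0,0,0.6],[-0.25,-0.09,0,0,0,0,0.6],[0,0,0,0,0,0,0.6]]'; python3 -m pendant '[[-0.12,-0.04,0,0,0,0,0.6],[0,0,0,0,0,0,0.6]]';python3 -m pendant '[[-0.12,-0.04,0,0,0,0,0.6],[0,0,0,0,0,0,0.6]]'
```

```text
time: 6.2
tool_pos: [0.5908, -0.1653, 0.025]
ee_rot: [-3.136, 0.002, -2.792]
wrist_force: [3.0, -7.0, -0.4]
width: 0.066
finger_force: 29.6
time: 6.4
tool_pos: [0.5898, -0.1656, 0.025]
ee_rot: [-3.136, 0.003, -2.792]
wrist_force: [2.5, -5.1, -0.5]
width: 0.0661
finger_force: 29.6
time: 6.6
tool_pos: [0.5894, -0.1657, 0.0251]
ee_rot: [-3.136, 0.005, -2.791]
wrist_force: [4.6, -5.0, -1.5]
width: 0.0661
finger_force: 29.5
```

```bash
python3 -m pendant '[[-0.15,-0.06,0,0,0,0,0.6],[-0.1,-0.03,0,0,0,0,0.6],[0,0,0,0,0,0,0.6]]';  python3 -m pendant '[[0.2,0,0,0,0,0,0.6],[0,0,0,0,0,0,0.7],[0,0,0,0,0,0,0.9],[0,0,0,0,0,0,1],[0,0,3,0,0,0,1],[0,0,3,0,0,0,1],[0,0,0,0,0,0,1],[0,0,0,0,0,0,1]]'; python3 -c "
from h import *
wristcam('w5')"
```

```text
time: 6.9
tool_pos: [0.5892, -0.1658, 0.0258]
ee_rot: [-3.135, 0.01, -2.791]
wrist_force: [7.9, -3.1, -3.2]
width: 0.0658
finger_force: 29.4
time: 7.7
tool_pos: [0.5865, -0.1644, 0.0842]
ee_rot: [3.141, 0.001, -2.791]
wrist_force: [0.2, -0.5, 1.1]
width: 0.0938
finger_force: 0.0
t 7.7 pos [ 0.5865 -0.1644  0.0842] rpy [ 1.7999e+02  4.0000e-02 -1.5993e+02] F [ 0.2 -0.5  1.1] w 0.0938 q [-0.37  0.28  1.42  0.    1.45 -2.29]
```

View pics/w5.png

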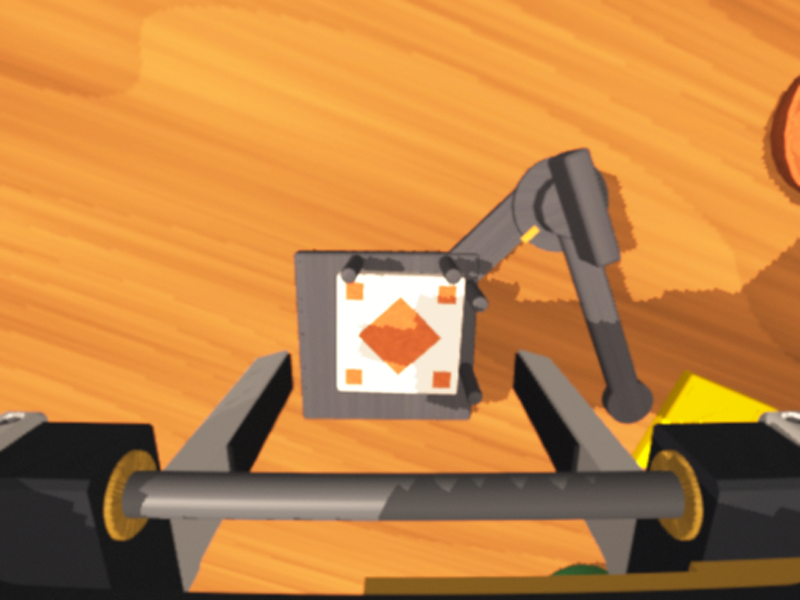

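```bash
sed -e "s/w3.npz/w5.npz/" -e "s/^B=cv(.*\]\]);/B=cv([[296,252],[304,418],[470,418]]);/" -e "s/^PT=cv(.*\]\]);/PT=cv([[348,276],[454,276],[481,303],[473,398]]);/" -e "s/^FC=cv(.*\]\]);/FC=cv([[338,272],[466,278],[457,395],[337,391]]);/" -e "s/^TP=.*/TP=cv([[628,400]])/" cad3.py > cad5.py;  python3 cad5.py
python3 - <<'E'
import numpy as np,cv2
im=np.load('pics/w5.npz')['im'][150:275,180:300,::-1]
cv2.imwrite('pics/w5z.png',cv2.resize(im,None,fx=4.8,fy=4.8,interpolation=cv2.INTER_CUBIC))
E
```

```text
caddy [ 0.5988 -0.1689  1.9121] 109.56 first [ 0.5901 -0.1643] 107.64 tipang 42.8 6.085710763584241
[[-1.9, -0.7], [-0.9, 0.6], [0.7, 1.6], [0.4, -0.7], [-0.0, -0.1], [-0.1, 0.4], [1.6, -0.2], [-0.1, 0.5], [0.1, 0.0], [-0.2, -0.1], [0.2, -0.5], [0.0, 0.0]]
seat [[ 0.58859116 -0.16402414  0.01      ]] keeper [[ 0.49919703 -0.12149546  0.075     ]]
first in caddy [7.2 6.7 0. ]
```

View pics/w5z.png

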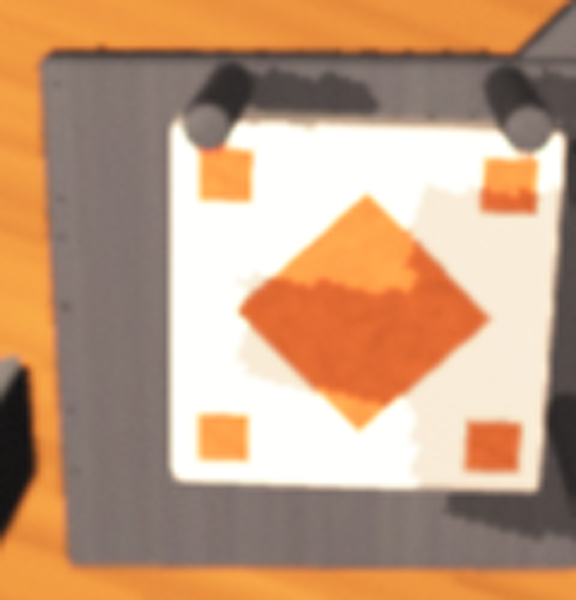

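The crop shows the first coaster still about 1.9° askew at the posts. I'll correct that when squaring the pile. I've now used all ten pictures, so further checks go through image code. Next I fetch the thick coaster.

```bash
python3 -m pendant '[[0,0,3.5,0,0,0,1],[0,0,3.5,0,0,0,1],[-0.2,3.9,3,0,0,-3.5,1],[-0.2,3.9,0,0,0,-3.5,1],[-0.2,3.9,0,0,0,-3.5,1],[-0.2,3.9,0,0,0,-3.5,1],[-0.2,3.9,0,0,0,-3.5,1],[-0.2,3.9,0,0,0,-3.4,1]]'; python3 -m pendant '[[-0.2,3.9,0,0,-5,0,1],[-0.2,3.9,0,0,-5,0,1],[0,3.9,0,0,-5,0,1],[0,3.9,0,0,-5,0,1],[0,3.9,0,0,-5,0,1],[0,2,0,0,-5,0,1],[0,0,0,0,-5,0,1],[0,0,0,0,0,0,1]]'
cat > to.py <<'E'
from h import *
import sys
def to(pos,R):  # remaining move, cm and deg rotvec
    o=st();T=Ro.from_euler('xyz',o['ee_rot'])
    print('shift cm',((np.array(pos)-o['tool_pos'])*100).round(2),'turn deg',np.degrees((R*T.inv()).as_rotvec()).round(2))
RK=Ro.from_euler('y',-35,degrees=True)*Ro.from_euler('xyz',[180,0,179.2],degrees=True)
CD=lambda yaw=-160.1:Ro.from_euler('xyz',[180,0,yaw],degrees=True)
E
python3 -c "
from to import *
to([.567,.2627,.113],RK)"
```

```text
time: 8.55
tool_pos: [0.573, 0.0709, 0.1812]
ee_rot: [3.141, -0.005, 3.124]
wrist_force: [0.6, 0.0, 0.0]
width: 0.0938
finger_force: 0.0
time: 9.35
tool_pos: [0.566, 0.2842, 0.1775]
ee_rot: [3.137, 0.602, 3.13]
wrist_force: [-0.6, -0.2, -0.7]
width: 0.094
finger_force: 0.0
t 9.35 pos [0.566  0.2842 0.1775] rpy [179.76  34.49 179.36] F [-0.6 -0.2 -0.7] w 0.094 q [ 0.53 -0.05  1.71 -0.35  0.98 -0.91]
shift cm [ 0.1  -2.15 -6.45] turn deg [ 0.25 -0.51 -0.16]
```

```bash
python3 -m pendant '[[0.1,-2.1,-3.2,0,0,0,1],[0,0,-3.2,0,-0.5,0,1],[1.5,0,-2.1,0,0,0,1],[1.1,0,-1.6,0,0,0,1],[0,0,0,0,0,0,1]]'; python3 -c "
from to import *
to([.6128,.2627,.0471],RK)
p=wristcam('w6')
im=imaging.snapshot('wrist')
for z,pt in ((0,[.6157,.2627,.043]),):
  n=np.array([-.5736,0,.8192]);u=np.array([.8192,0,.5736]);v=np.array([0,1,0]);P=[np.array(pt)+.016*n+a*.033*u+b*.033*v for a,b in((-1,-1),(-1,1),(1,1),(1,-1))]
  print('pred',proj(p,P).round(1).tolist())
hsv=cv2.cvtColor(im,cv2.COLOR_RGB2HSV);m=((hsv[:,:,1]<70)&(hsv[:,:,2]>150)).astype(np.uint8)
n,l,s,c=cv2.connectedComponentsWithStats(m)
for i in range(1,n):
  if s[i,4]>300:
    k=cv2.convexHull(np.argwhere(l==i)[:,::-1].astype(np.float32)); print(s[i],cv2.approxPolyDP(k,6,True)[:,0].tolist())
"
```

```text
time: 9.85
tool_pos: [0.5968, 0.261, 0.0781]
ee_rot: [3.135, 0.612, 3.123]
wrist_force: [-0.6, -0.3, -0.2]
width: 0.0939
finger_force: 0.0
t 9.85 pos [0.5968 0.261  0.0781] rpy [179.64  35.04 178.95] F [-0.6 -0.3 -0.2] w 0.0939 q [ 0.46  0.06  1.81 -0.39  0.75 -0.88]
shift cm [ 1.6   0.17 -3.1 ] turn deg [0.17 0.04 0.19]
t 9.85 pos [0.5968 0.261  0.0781] rpy [179.64  35.04 178.95] F [-0.6 -0.3 -0.2] w 0.0939 q [ 0.46  0.06  1.81 -0.39  0.75 -0.88]
pred [[208.6, 177.2], [307.5, 175.9], [304.6, 264.9], [214.1, 265.9]]
[  67  172   98   86 4751] [[163.0, 231.0], [141.0, 257.0], [81.0, 256.0], [67.0, 175.0], [157.0, 172.0]]
[ 213  173   96   89 5309] [[307.0, 174.0], [302.0, 261.0], [216.0, 260.0], [214.0, 174.0]]
```

```bash
python3 -m pendant '[[0.7,0.2,-1.3,0,0,0,1],[0.5,0,-1.1,0,0,0,1],[0.3,0,-0.8,0,0,0,1],[0,0,0,0,0,0,0.6],[0,0,0,0,0,0,0.6],[0,0,0,0,0,0,0.6],[0,0,0,0,0,0,0.6],[0,0,0,0,0,0,0.6]]'; python3 -c "
from to import *
to([.6115,.2635,.046],RK)"
```

```text
time: 10.75
tool_pos: [0.6127, 0.2653, 0.0515]
ee_rot: [3.131, 0.62, 3.124]
wrist_force: [-0.4, -0.5, 2.8]
width: 0.0655
finger_force: 30.0
t 10.75 pos [0.6127 0.2653 0.0515] rpy [179.39  35.55 178.97] F [-0.4 -0.5  2.8] w 0.0655 q [ 0.45  0.13  1.8  -0.41  0.68 -0.85]
shift cm [-0.12 -0.18 -0.55] turn deg [-0.03  0.56  0.02]
```

```bash
python3 -m pendant '[[0,0,0,0,0,0,0.9],[0,0,0,0,0,0,0.9],[-0.1,0,-0.4,0,0,0,0.9],[0,0,0,0,0,0,0.9],[0,0,0,0,0,0,0.6],[0,0,0,0,0,0,0.6],[0,0,0,0,0,0,0.6],[0,0,0,0,0,0,0.6]]'; python3 -c "
from to import *
to([.6115,.2635,.046],RK)"
```

```text
time: 11.55
tool_pos: [0.6116, 0.2653, 0.0468]
ee_rot: [3.131, 0.62, 3.124]
wrist_force: [0.3, -0.0, -0.3]
width: 0.0659
finger_force: 30.0
t 11.55 pos [0.6116 0.2653 0.0468] rpy [179.4   35.5  178.98] F [ 0.3 -0.  -0.3] w 0.0659 q [ 0.45  0.13  1.81 -0.42  0.67 -0.84]
shift cm [-0.01 -0.18 -0.08] turn deg [-0.03  0.51  0.02]
```

```bash
python3 -m pendant '[[-0.6,0,0.8,0,0,0,0.6],[-1.2,0,1.7,0,0,0,0.6],[-1.2,0,2.5,0,0,0,0.6],[0,0,3,0,5,0,0.6],[0,0,3,0,5,0,0.6],[0,-1,2,0,5,0,0.6],[0,-2,1,0,5,0,0.6],[0,-3,0,0,5,0,0.6]]'; python3 -m pendant '[[0.2,-3.5,0,0,5,0,0.6],[0.2,-3.5,0,0,5.5,0,0.6],[0.2,-3.5,0,0,0,3.5,0.6],[0.2,-3.5,0,0,0,3.5,0.6],[0.2,-3.5,0,0,0,3.5,0.6],[0.2,-3.5,0,0,0,3.5,0.6],[0.2,-3.5,0,0,0,3.5,0.6],[0.2,-3.5,0,0,0,3.5,0.6]]'; python3 -c "
from to import *
to([.587,-.166,.12],CD())"
```

```text
time: 12.35
tool_pos: [0.5818, 0.2064, 0.1904]
ee_rot: [3.136, 0.185, 3.129]
wrist_force: [1.0, -0.6, -1.7]
width: 0.0658
finger_force: 30.0
time: 13.15
tool_pos: [0.5968, -0.0757, 0.1866]
ee_rot: [3.141, -0.001, -2.787]
wrist_force: [0.3, -0.6, -2.0]
width: 0.0658
finger_force: 30.0
t 13.15 pos [ 0.5968 -0.0757  0.1866] rpy [ 1.7995e+02 -4.0000e-02 -1.5967e+02] F [ 0.3 -0.6 -2. ] w 0.0658 q [-0.22  0.21  1.29  0.    1.64 -2.15]
shift cm [-0.98 -9.03 -6.66] turn deg [-0.03 -0.05 -0.43]
```

```bash
cat > quad.py <<'E'
from h import *
def quad(im,seed=None,amin=2000):
    hsv=cv2.cvtColor(im,cv2.COLOR_RGB2HSV);h,s,v=hsv[:,:,0],hsv[:,:,1],hsv[:,:,2]
    m=((s<75)&(v>125)).astype(np.uint8); m[285:]=0
    n,l,S,c=cv2.connectedComponentsWithStats(m);out=[]
    for i in range(1,n):
        if S[i,4]>amin:
            k=cv2.convexHull(np.argwhere(l==i)[:,::-1].astype(np.float32));e=3
            q=cv2.approxPolyDP(k,e,True)
            while len(q)>4 and e<25: e+=1;q=cv2.approxPolyDP(k,e,True)
            out.append(q[:,0])
    return out
def fitpose(p,q,ztop,g):  # flat coaster: centre and yaw (mod 90) from top corners
    best=None
    c=np.array([ray(p,x,ztop) for x in q]);print('edges mm',(np.linalg.norm(c-np.roll(c,1,0),axis=1)*1e3).round(1))
    e=(np.roll(c,-1,0)-c);a=np.degrees(np.arctan2(e[:,1],e[:,0]))
    a=(a-g+45)%90-45+g
    return c.mean(0),a.round(2),a.mean()
E
python3 - <<'E'
from quad import *
o=st();p=imaging.camera_params('wrist');im=imaging.snapshot('wrist')
np.savez('pics/w7',im=im,**p)
for q in quad(im):
    c,a,m=fitpose(p,q,o['tool_pos'][2]+.011,109.9); print(q.tolist(),c.round(4),a,m)
    d=Ro.from_euler('xyz',o['ee_rot']).inv().apply(c-o['tool_pos']); print('in tool mm',(d*1e3).round(1))
d=np.load('pics/w5.npz')
for q in quad(d['im']): print('w5',q.tolist(),fitpose(d,q,.022,109.9))
E
```

```text
t 13.15 pos [ 0.5968 -0.0757  0.1866] rpy [ 1.7995e+02 -4.0000e-02 -1.5967e+02] F [ 0.3 -0.6 -2. ] w 0.0658 q [-0.22  0.21  1.29  0.    1.64 -2.15]
edges mm [129.1 129.7 100.1  40.5]
[[363.0, 284.0], [152.0, 284.0], [139.0, 115.0], [216.0, 123.0]] [ 0.5795 -0.1039  0.1976] [110.33 108.69 104.21 152.45] 118.91967824607406
in tool mm [ 26.  -20.4 -11. ]
edges mm [80.7 91.5 91.1 86.9]
w5 [[299.0, 267.0], [195.0, 266.0], [189.0, 163.0], [297.0, 177.0]] (array([ 0.59777963, -0.17067594,  0.022     ]), array([109.52, 109.72, 102.56, 113.44]), np.float64(108.81087385358497))
```

```bash
sed -i 's/v>125/v>185/' quad.py
cat > chk.py <<'E'
from quad import *
import sys
for n,z in [a.split(':') for a in sys.argv[1:]]:
    d=np.load(f'pics/{n}.npz')
    for q in quad(d['im']): print(n,q.tolist(),[np.round(x,4).tolist() for x in fitpose(d,q,float(z),109.9)])
E
python3 chk.py w7:.1976 w5:.022 w3:.022; python3 -c "
from h import *
T=Ro.from_euler('xyz',[179.95,-.04,-159.67],degrees=True)
print(T.as_matrix().round(3))"
```

```text
edges mm [30.6 30.9 30.6 30.5]
w7 [[214.0, 181.0], [158.0, 178.0], [157.0, 121.0], [215.0, 124.0]] [[0.5557, -0.1314, 0.1976], [107.13, 106.38, 107.15, 107.18], 106.9585]
edges mm [63.3 53.5 64.2 54.7]
w7 [[315.0, 200.0], [310.0, 284.0], [205.0, 284.0], [202.0, 198.0]] [[0.5924, -0.0765, 0.1976], [110.19, 110.33, 109.21, 109.27], 109.7525]
edges mm [65.1 64.4 64.8 64.9]
w5 [[297.0, 178.0], [291.0, 251.0], [216.0, 249.0], [216.0, 175.0]] [[0.5899, -0.1648, 0.022], [107.55, 108.42, 107.85, 107.91], 107.9346]
edges mm [64.1 64.  65.2 65.6]
w3 [[298.0, 189.0], [289.0, 267.0], [207.0, 262.0], [211.0, 181.0]] [[0.5988, -0.17, 0.022], [105.97, 106.25, 105.07, 104.81], 105.5252]
[[-0.938 -0.347 -0.001]
 [-0.347  0.938  0.001]
 [ 0.001  0.001 -1.   ]]
```

Run:
```python
from h import *
d=np.load('pics/w7.npz');T=Ro.from_euler('xyz',[179.95,-.04,-159.67],degrees=True);tp=np.array([.5968,-.0757,.1866])
for z in(.1956,.1976,.1996): print([ (T.inv().apply(ray(d,q,z)-tp)*1e3).round(1).tolist() for q in((315,200),(202,198))])
d=np.load('pics/w5.npz');T=Ro.from_euler('xyz',[179.99,.04,-159.93],degrees=True);tp=np.array([.5865,-.1644,.0842])
print('first edge', [ (ray(d,q,.022)*1e3).round(1).tolist() for q in((297,178),(216,175))])
```

```text
[[30.3, 33.2, -8.9], [31.4, -30.9, -9.0]]
[[30.8, 32.8, -10.9], [32.0, -30.5, -11.0]]
[[31.4, 32.4, -12.9], [32.6, -30.1, -13.0]]
first edge [[549.1, -143.7, 22.0], [569.2, -205.6, 22.0]]
```

```bash
python3 -m pendant '[[-0.1,-3.1,0,0,0,-0.4,0.6],[-0.1,-3.1,0,0,0,0,0.6],[-0.1,-3,-2,0,0,0,0.6],[0,0,-3,0,0,0,0.6],[0,0,-3,0,0,0,0.6],[0,0,-2,0,0,0,0.6],[0,0,0,0,0,0,0.6],[0,0,0,0,0,0,0.6]]'; python3 -c "
from to import *
to([.5936,-.1677,.035],CD())"
```

```text
time: 14.0
tool_pos: [0.5943, -0.1663, 0.0869]
ee_rot: [3.141, -0.001, -2.796]
wrist_force: [0.6, -0.4, -1.0]
width: 0.0658
finger_force: 30.0
t 14.0 pos [ 0.5943 -0.1663  0.0869] rpy [ 1.7996e+02 -3.0000e-02 -1.6023e+02] F [ 0.6 -0.4 -1. ] w 0.0658 q [-0.36  0.29  1.39  0.    1.46 -2.28]
shift cm [-0.07 -0.14 -5.19] turn deg [-0.03 -0.04  0.13]
```

```bash
python3 -m pendant '[[-0.1,-0.1,-1.5,0,0,0,0.6],[0,0,-1.5,0,0,0,0.6],[0,0,-1.2,0,0,0,0.6],[0,0,-0.6,0,0,0,0.6],[0,0,0,0,0,0,0.6],[0,0,0,0,0,0,0.6]]'; python3 -m pendant '[[0,0,-0.2,0,0,0,0.6],[0,0,-0.2,0,0,0,0.6],[0,0,0,0,0,0,0.6]]'; python3 -m pendant '[[0,0,-0.2,0,0,0,0.6],[0,0,0,0,0,0,0.6]]'
```

```text
time: 14.6
tool_pos: [0.5936, -0.1678, 0.0387]
ee_rot: [3.142, 0.0, -2.797]
wrist_force: [1.2, 0.2, -1.1]
width: 0.0657
finger_force: 30.0
time: 14.9
tool_pos: [0.5935, -0.1677, 0.0348]
ee_rot: [3.142, 0.0, -2.797]
wrist_force: [-0.4, -0.0, -1.8]
width: 0.0654
finger_force: 30.0
time: 15.1
tool_pos: [0.5939, -0.1679, 0.0333]
ee_rot: [-3.141, 0.001, -2.797]
wrist_force: [-0.1, 0.2, 0.7]
width: 0.0659
finger_force: 31.3
```

```bash
python3 -m pendant '[[0,0,-0.1,0,0,0,0.6],[0,0,0,0,0,0,0.6]]'; python3 -m pendant '[[0,0,-0.1,0,0,0,0.6],[0,0,0,0,0,0,0.6]]'; python3 -c "
from h import *
wristcam('w8')
from quad import *
d=np.load('pics/w8.npz')
for q in quad(d['im'],amin=800): print(q.tolist(),fitpose(d,q,.038,109.9))"
```

```text
time: 15.3
tool_pos: [0.5939, -0.1679, 0.0333]
ee_rot: [-3.141, 0.001, -2.797]
wrist_force: [-2.1, -0.2, 4.2]
width: 0.0658
finger_force: 32.8
time: 15.5
tool_pos: [0.594, -0.1679, 0.0332]
ee_rot: [-3.141, 0.001, -2.796]
wrist_force: [-4.1, 0.3, 7.8]
width: 0.0654
finger_force: 34.2
t 15.5 pos [ 0.594  -0.1679  0.0332] rpy [-1.7995e+02  8.0000e-02 -1.6023e+02] F [-4.1  0.3  7.8] w 0.0654 q [-0.37  0.33  1.45  0.    1.36 -2.28]
edges mm [58.8 62.3 68.  66.3]
[[316.0, 189.0], [311.0, 284.0], [204.0, 283.0], [214.0, 182.0]] (array([ 0.5876722, -0.1671941,  0.038    ]), array([110.04, 109.22, 101.88, 105.77]), np.float64(106.72787272663442))
```

Hard contact at z=0.0333 puts the fingertips on the first coaster's rim: I gripped too deep, so the thick coaster can't reach the pile. I'll take it back to its rack seat and regrip shallower.

```bash
python3 -m pendant '[[0,0,1,0,0,0,0.6],[0,0,3,0,0,0,0.6],[0,0,3.5,0,0,0,0.6],[0,0,3.5,0,0,0,0.6],[0,1.5,3.5,0,0,0,0.6],[0,3.5,1,0,0,-3.5,0.6],[-0.1,3.7,0,0,0,-3.5,0.6],[-0.1,3.7,0,0,0,-3.5,0.6]]'; python3 -m pendant '[[-0.1,3.7,0,0,0,-3.5,0.6],[-0.1,3.7,0,0,0,-3.5,0.6],[-0.1,3.7,0,0,0,-3.3,0.6],[-0.1,3.7,0,0,-5,0,0.6],[-0.1,3.7,0,0,-5,0,0.6],[-0.1,3.7,0,0,-5,0,0.6],[-0.1,3.7,0,0,-5,0,0.6],[-0.1,3.7,0,0,-5,0,0.6]]'; python3 -m pendant '[[-0.1,2,0,0,-5,0,0.6],[0,0,0,0,-5,0,0.6],[0,0,0,0,0,0,0.6],[0,0,0,0,0,0,0.6]]'; python3 -c "
from to import *
to([.583,.2653,.088],Ro.from_euler('xyz',[179.4,35.5,178.98],degrees=True))"
```

```text
time: 16.35
tool_pos: [0.5917, -0.0428, 0.1866]
ee_rot: [-3.141, 0.002, -2.983]
wrist_force: [0.1, -0.1, -1.9]
width: 0.0659
finger_force: 30.0
time: 17.15
tool_pos: [0.583, 0.2537, 0.1861]
ee_rot: [3.132, 0.44, 3.121]
wrist_force: [0.9, 0.3, -1.4]
width: 0.0657
finger_force: 30.0
time: 17.55
tool_pos: [0.5819, 0.2722, 0.1852]
ee_rot: [3.13, 0.608, 3.12]
wrist_force: [0.3, -0.1, -1.0]
width: 0.0658
finger_force: 30.0
t 17.55 pos [0.5819 0.2722 0.1852] rpy [179.31  34.86 178.78] F [ 0.3 -0.1 -1. ] w 0.0658 q [ 0.49 -0.05  1.69 -0.33  0.97 -0.95]
shift cm [ 0.11 -0.69 -9.72] turn deg [-0.08 -0.63  0.15]
```

```bash
python3 -m pendant '[[0.1,-0.7,-3.2,0,-0.6,0,0.6],[0,0,-3.2,0,0,0,0.6],[0,0,-2.3,0,0,0,0.6],[0,0,-1,0,0,0,0.6],[0,0,0,0,0,0,0.6],[0,0,0,0,0,0,0.6]]'; python3 -c "
from to import *
to([.6126,.2653,.0478],Ro.from_euler('xyz',[179.4,35.5,178.98],degrees=True))"
```

```text
time: 18.15
tool_pos: [0.5852, 0.2654, 0.0908]
ee_rot: [3.127, 0.624, 3.118]
wrist_force: [0.3, -1.1, -2.3]
width: 0.0655
finger_force: 30.0
t 18.15 pos [0.5852 0.2654 0.0908] rpy [179.17  35.73 178.63] F [ 0.3 -1.1 -2.3] w 0.0655 q [ 0.48  0.03  1.82 -0.4   0.76 -0.85]
shift cm [ 2.74 -0.01 -4.3 ] turn deg [-0.19  0.24  0.22]
```

```bash
python3 -m pendant '[[1.1,0,-1.7,0,0,0,0.6],[1,0,-1.6,0,0,0,0.6],[0.4,0,-0.6,0,0,0,0.6],[0.1,0,-0.2,0,0,0,0.6],[0,0,0,0,0,0,0.6],[0,0,0,0,0,0,0.6]]'; python3 -c "
from to import *
to([.6126,.2653,.0478],Ro.from_euler('xyz',[179.4,35.5,178.98],degrees=True))"
```

```text
time: 18.75
tool_pos: [0.61, 0.2657, 0.0493]
ee_rot: [3.127, 0.623, 3.119]
wrist_force: [0.4, 0.3, -2.5]
width: 0.0656
finger_force: 30.0
t 18.75 pos [0.61   0.2657 0.0493] rpy [179.19  35.7  178.7 ] F [ 0.4  0.3 -2.5] w 0.0656 q [ 0.46  0.13  1.81 -0.42  0.68 -0.84]
shift cm [ 0.26 -0.04 -0.15] turn deg [-0.17  0.21  0.16]
```

```bash
python3 -m pendant '[[0.22,0,-0.1,0,0,0,0.6],[0,0,0,0,0,0,0.6]]';python3 -m pendant '[[0.05,0,-0.08,0,0,0,0.6],[0,0,0,0,0,0,0.6]]'; python3 -m pendant '[[0.05,0,-0.08,0,0,0,0.6],[0,0,0,0,0,0,0.6]]'
```

```text
time: 18.95
tool_pos: [0.612, 0.2655, 0.0475]
ee_rot: [3.128, 0.622, 3.119]
wrist_force: [-0.5, 1.1, -1.4]
width: 0.0658
finger_force: 30.0
time: 19.15
tool_pos: [0.6121, 0.2655, 0.0471]
ee_rot: [3.128, 0.622, 3.119]
wrist_force: [-5.4, -0.6, 4.4]
width: 0.0657
finger_force: 30.0
time: 19.35
tool_pos: [0.6122, 0.2655, 0.0471]
ee_rot: [3.129, 0.622, 3.119]
wrist_force: [-12.3, -1.3, 11.4]
width: 0.0659
finger_force: 30.0
```

```bash
python3 -m pendant '[[-0.08,0,0.1,0,0,0,0.6],[0,0,0,0,0,0,0.72],[0,0,0,0,0,0,0.9],[-0.3,0,0.4,0,0,0,0.9],[-0.3,0,0.4,0,0,0,0.9],[0,0,0,0,0,0,0.9],[0,0,0,0,0,0,0.9]]'; python3 -c "
from to import *
to([.6059,.2655,.055],Ro.from_euler('xyz',[179.4,35.,179],degrees=True))
wristcam('w9')
from quad import *
d=np.load('pics/w9.npz')
for q in quad(d['im'],amin=800): print(q.tolist())"
```

```text
time: 20.05
tool_pos: [0.606, 0.2654, 0.0546]
ee_rot: [3.128, 0.622, 3.119]
wrist_force: [-0.2, -0.5, 0.5]
width: 0.0844
finger_force: 0.0
t 20.05 pos [0.606  0.2654 0.0546] rpy [179.23  35.63 178.72] F [-0.2 -0.5  0.5] w 0.0844 q [ 0.46  0.11  1.81 -0.42  0.69 -0.84]
shift cm [-0.01  0.01  0.04] turn deg [-0.13  0.64  0.18]
t 20.05 pos [0.606  0.2654 0.0546] rpy [179.23  35.63 178.72] F [-0.2 -0.5  0.5] w 0.0844 q [ 0.46  0.11  1.81 -0.42  0.69 -0.84]
[[129.0, 284.0], [54.0, 269.0], [37.0, 196.0], [137.0, 193.0]]
[[312.0, 195.0], [308.0, 284.0], [209.0, 284.0], [205.0, 196.0]]
```

```bash
python3 -m pendant '[[0,0,0,0,0,0,0.6],[0,0,0,0,0,0,0.6],[0,0,0,0,0,0,0.6],[0,0,0,0,0,0,0.6],[-0.3,0,0.4,0,0,0,0.6],[-0.6,0,0.8,0,0,0,0.6],[-0.6,0,0.8,0,0,0,0.6],[0,0,0,0,0,0,0.6]]'
```

```text
time: 20.9
tool_pos: [0.5904, 0.2657, 0.0757]
ee_rot: [3.127, 0.623, 3.119]
wrist_force: [0.0, -0.5, -1.5]
width: 0.0656
finger_force: 30.0
```

```bash
python3 -m pendant '[[-0.5,0,2.5,0,0,0,0.6],[0,0,3.5,0,5,0,0.6],[0,0,3.5,0,5,0,0.6],[0,-1,2,0,5,0,0.6],[0,-2,0,0,5,0,0.6],[0.1,-3,0,0,5,0,0.6],[0.1,-3.5,0,0,5,0,0.6],[0.1,-3.5,0,0,5,0,0.6]]'; python3 -m pendant '[[0.1,-3.7,0,0,0,3,0.6],[0.1,-3.7,0,0,0,3,0.6],[0.1,-3.7,0,0,0,3,0.6],[0.1,-3.7,0,0,0,3,0.6],[0.1,-3.7,0,0,0,3,0.6],[0.1,-3.7,0,0,0,3,0.6],[0.1,-3.7,0,0,0,3,0.6],[0,-3,0,0,0,0.2,0.6]]';  python3 -m pendant '[[0,0,0,0,0,0,0.6],[0,0,0,0,0,0,0.6]]'; python3 -c "
from to import *
to([.5936,-.1677,.09],CD())"
```

```text
time: 21.7
tool_pos: [0.5887, 0.1344, 0.1897]
ee_rot: [3.141, 0.008, 3.125]
wrist_force: [0.2, -1.3, -1.8]
width: 0.0661
finger_force: 30.0
time: 22.5
tool_pos: [0.5956, -0.1558, 0.1888]
ee_rot: [-3.141, 0.01, -2.79]
wrist_force: [1.0, 0.0, -1.9]
width: 0.0657
finger_force: 30.0
time: 22.7
tool_pos: [0.5956, -0.1539, 0.1887]
ee_rot: [3.14, 0.01, -2.791]
wrist_force: [-0.1, 0.4, -2.0]
width: 0.0661
finger_force: 30.0
t 22.7 pos [ 0.5956 -0.1539  0.1887] rpy [ 179.93    0.59 -159.91] F [-0.1  0.4 -2. ] w 0.0661 q [-0.35  0.23  1.26  0.01  1.64 -2.27]
shift cm [-0.2  -1.38 -9.87] turn deg [-0.27  0.53 -0.19]
```

```bash
python3 -m pendant '[[-0.2,-1.4,-2,0,0,0,0.6],[0,0,-3,0,0,0,0.6],[0,0,-3,0,0,0,0.6],[0,0,-1.9,0,0,0,0.6],[0,0,0,0,0,0,0.6],[0,0,0,0,0,0,0.6]]'; python3 -c "
from to import *
to([.5936,-.1677,.045],CD())"
```

```text
time: 23.3
tool_pos: [0.5941, -0.1665, 0.0905]
ee_rot: [3.141, 0.011, -2.788]
wrist_force: [-0.2, -0.7, -1.9]
width: 0.0657
finger_force: 30.0
t 23.3 pos [ 0.5941 -0.1665  0.0905] rpy [ 179.97    0.61 -159.74] F [-0.2 -0.7 -1.9] w 0.0657 q [-0.37  0.28  1.39  0.01  1.46 -2.29]
shift cm [-0.05 -0.12 -4.55] turn deg [-0.24  0.56 -0.36]
```

```bash
python3 -m pendant '[[-0.05,-0.1,-1.6,0,0,-0.3,0.6],[0,0,-1.6,0,0,0,0.6],[0,0,-1,0,0,0,0.6],[0,0,0,0,0,0,0.6],[0,0,0,0,0,0,0.6]]'; python3 -m pendant '[[0,0,-0.25,0,0,0,0.6],[0,0,-0.2,0,0,0,0.6],[0,0,0,0,0,0,0.6]]'; python3 -m pendant '[[0,0,-0.2,0,0,0,0.6],[0,0,0,0,0,0,0.6]]'; python3 -m pendant '[[0,0,-0.1,0,0,0,0.6],[0,0,0,0,0,0,0.6]]'
```

```text
time: 23.8
tool_pos: [0.5941, -0.1687, 0.0494]
ee_rot: [-3.141, 0.012, -2.795]
wrist_force: [0.4, -0.5, -2.3]
width: 0.0657
finger_force: 30.0
time: 24.1
tool_pos: [0.5934, -0.1687, 0.0438]
ee_rot: [3.141, 0.011, -2.795]
wrist_force: [-0.4, 0.0, -1.3]
width: 0.0657
finger_force: 30.0
time: 24.3
tool_pos: [0.5932, -0.1687, 0.0414]
ee_rot: [3.141, 0.01, -2.795]
wrist_force: [-1.2, -0.1, -1.1]
width: 0.0655
finger_force: 30.0
time: 24.5
tool_pos: [0.5933, -0.1687, 0.0405]
ee_rot: [3.141, 0.01, -2.795]
wrist_force: [0.4, 0.2, -2.3]
width: 0.0651
finger_force: 30.0
```

```bash
for i in 1 2 3; do python3 -m pendant '[[0,0,-0.1,0,0,0,0.6],[0,0,0,0,0,0,0.6]]' | egrep 'pos|wrist'; done
```

```text
tool_pos: [0.5933, -0.1687, 0.0395]
wrist_force: [-1.0, 0.5, -2.5]
tool_pos: [0.5933, -0.1687, 0.0385]
wrist_force: [-0.3, 0.3, -1.7]
tool_pos: [0.5933, -0.1687, 0.0374]
wrist_force: [0.8, 0.1, -2.2]
```

```bash
for i in 1 2 3; do python3 -m pendant '[[0,0,-0.1,0,0,0,0.6],[0,0,0,0,0,0,0.6]]' | egrep 'pos|wrist'; done
```

```text
tool_pos: [0.5933, -0.1687, 0.0365]
wrist_force: [-0.9, 0.2, -1.7]
tool_pos: [0.5937, -0.1688, 0.0364]
wrist_force: [-0.6, 0.4, 1.7]
tool_pos: [0.594, -0.1688, 0.0363]
wrist_force: [-2.3, 0.4, 5.5]
```

```bash
python3 -m pendant '[[0,0,0.17,0,0,0,0.6],[0,0,0,0,0,0,0.65],[0,0,0,0,0,0,0.75],[0,0,0,0,0,0,0.95],[0,0,0,0,0,0,1],[0,0,2.5,0,0,0,1],[0,0,2.5,0,0,0,1],[0,0,0,0,0,0,1]]';  python3 -c "
from h import *
wristcam('w10')
from quad import *
d=np.load('pics/w10.npz')
for q in quad(d['im'],amin=800): print(q.tolist(),fitpose(d,q,.038,109.9))"
```

```text
time: 26.5
tool_pos: [0.596, -0.1697, 0.0907]
ee_rot: [-3.136, 0.017, -2.795]
wrist_force: [0.4, 0.1, 0.9]
width: 0.094
finger_force: 0.0
t 26.5 pos [ 0.596  -0.1697  0.0907] rpy [-179.7     0.96 -160.13] F [0.4 0.1 0.9] w 0.094 q [-0.37  0.28  1.4   0.01  1.45 -2.29]
edges mm [60.2 69.  65.5 72.4]
[[307.0, 168.0], [299.0, 250.0], [220.0, 249.0], [228.0, 163.0]] (array([ 0.5907893 , -0.16641047,  0.038     ]), array([107.12, 109.23, 102.94, 106.28]), np.float64(106.39436063492666))
```

```bash
python3 -m pendant '[[0,0,3.5,0,0,0,1],[0,0,3.5,0,0,0,1],[-0.2,3.7,3,0,0,-3,1],[-0.2,3.7,0,0,0,-3,1],[-0.2,3.7,0,0,0,-3,1],[-0.2,3.7,0,0,0,-3,1],[-0.2,3.7,0,0,0,-3,1],[-0.2,3.7,0,0,-5,-3,1]]'; python3 -m pendant '[[0,3.7,0,0,-5,-2.6,1],[0,3.7,0,0,-5,0,1],[0,2.6,0,0,-5,0,1],[0,0,-2,0,-5,0,1],[0,0,-3,0,-5,0,1],[0,0,-2,0,-4.7,0,1],[0,0,0,0,0,0,1],[0,0,0,0,0,0,1]]'; python3 -c "
from to import *
to([.5826,.16,.0863],RK)"
```

```text
time: 27.35
tool_pos: [0.582, 0.0547, 0.1831]
ee_rot: [-3.137, 0.096, -3.111]
wrist_force: [-0.1, -0.2, 1.0]
width: 0.0939
finger_force: 0.0
time: 28.15
tool_pos: [0.5806, 0.1532, 0.1149]
ee_rot: [-3.141, 0.613, 3.128]
wrist_force: [-0.5, -0.3, 1.0]
width: 0.094
finger_force: 0.0
t 28.15 pos [0.5806 0.1532 0.1149] rpy [-179.98   35.1   179.2 ] F [-0.5 -0.3  1. ] w 0.094 q [ 0.25 -0.12  1.91 -0.22  0.77 -1.2 ]
shift cm [ 0.2   0.68 -2.86] turn deg [0.48 0.1  0.16]
```

```bash
python3 -m pendant '[[0.2,0.7,-1.5,0.5,0,0,1],[0,0,-1.4,0,0,0,1],[0,0,0,0,0,0,1],[0,0,0,0,0,0,1]]'; python3 -c "
from to import *
from quad import *
to([.6055,.16,.0535],RK)
p=imaging.camera_params('wrist');im=imaging.snapshot('wrist')
n=np.array([-.5736,0,.8192]);u=np.array([.8192,0,.5736]);v=np.array([0,1,0])
for t,pt in((.009,[.613,.16,.0428]),):
  P=[np.array(pt)+t*n+a*.033*u+b*.033*v for a,b in((-1,-1),(-1,1),(1,1),(1,-1))]; print('pred',proj(p,P).round(1).tolist())
for q in quad(im,amin=800): print(q.tolist())"
```

```text
time: 28.55
tool_pos: [0.586, 0.1606, 0.0905]
ee_rot: [3.129, 0.62, 3.119]
wrist_force: [0.7, -0.9, 0.7]
width: 0.0941
finger_force: 0.0
t 28.55 pos [0.586  0.1606 0.0905] rpy [179.27  35.5  178.71] F [ 0.7 -0.9  0.7] w 0.0941 q [ 0.26 -0.08  1.93 -0.23  0.7  -1.16]
shift cm [ 1.95 -0.06 -3.7 ] turn deg [-0.13  0.51  0.21]
pred [[209.9, 170.2], [299.3, 168.6], [297.5, 250.0], [215.2, 251.4]]
[[299.0, 171.0], [295.0, 250.0], [216.0, 250.0], [212.0, 172.0]]
```

```bash
python3 -m pendant '[[0.9,0,-1.6,0,0,0,1],[0.7,0,-1.3,0,0,0,1],[0.2,0,-0.5,0,0,0,1],[0,0,0,0,0,0,1],[0,0,0,0,0,0,1]]'; python3 -c "
from to import *
to([.6055,.16,.0535],RK)"
```

```text
time: 29.1
tool_pos: [0.6021, 0.1604, 0.0546]
ee_rot: [3.13, 0.617, 3.12]
wrist_force: [-0.4, 0.2, -0.0]
width: 0.0942
finger_force: 0.0
t 29.1 pos [0.6021 0.1604 0.0546] rpy [179.32  35.37 178.76] F [-0.4  0.2 -0. ] w 0.0942 q [ 0.25 -0.    1.93 -0.25  0.62 -1.15]
shift cm [ 0.34 -0.04 -0.11] turn deg [-0.09  0.38  0.19]
```

```bash
python3 -m pendant '[[0.32,0,-0.12,0,-0.4,0,1],[0,0,0,0,0,0,1],[0,0,0,0,0,0,0.6],[0,0,0,0,0,0,0.6],[0,0,0,0,0,0,0.6],[0,0,0,0,0,0,0.6],[0,0,0,0,0,0,0.6]]'; python3 -c "
from to import *
to([.6055,.16,.0535],RK)"
```

```text
time: 29.8
tool_pos: [0.6046, 0.1603, 0.0522]
ee_rot: [3.13, 0.623, 3.12]
wrist_force: [-1.0, 0.5, 0.2]
width: 0.0655
finger_force: 30.0
t 29.8 pos [0.6046 0.1603 0.0522] rpy [179.34  35.68 178.78] F [-1.   0.5  0.2] w 0.0655 q [ 0.25  0.01  1.93 -0.25  0.61 -1.14]
shift cm [ 0.09 -0.03  0.13] turn deg [-0.07  0.69  0.19]
```

```bash
python3 -m pendant '[[-0.3,0,0.4,0,0,0,0.6],[-0.7,0,1,0,0,0,0.6],[-0.9,0,2,0,0,0,0.6],[0.2,0,3,0,5,0,0.6],[0.2,0,3.5,0,5,0,0.6],[0.2,0,3.5,0,5,0,0.6],[0.2,-1,1,0,5,0,0.6],[0.2,-2,0,0,5,0,0.6]]'; python3 -m pendant '[[0,-3,0,0,5,0,0.6],[0.2,-3.5,0,0,5,0,0.6],[0.2,-3.5,0,0,0,3.5,0.6],[0.2,-3.5,0,0,0,3.5,0.6],[0.2,-3.5,0,0,0,3.5,0.6],[0,-3.5,0,0,0,3.5,0.6],[0,-3.5,0,0,0,3.5,0.6],[0,-3.5,0,0,0,3.6,0.6]]';  python3 -m pendant '[[0,0,0,0,0,0,0.6],[0,0,0,0,0,0,0.6]]'; python3 -c "
from to import *
to([.5936,-.1687,.09],CD())"
```

```text
time: 30.6
tool_pos: [0.5963, 0.1316, 0.2014]
ee_rot: [3.137, 0.19, 3.126]
wrist_force: [-0.6, 0.0, -1.7]
width: 0.0656
finger_force: 30.0
time: 31.4
tool_pos: [0.6027, -0.1455, 0.1966]
ee_rot: [-3.142, 0.012, -2.787]
wrist_force: [-0.1, -0.7, -0.4]
width: 0.0655
finger_force: 30.0
time: 31.6
tool_pos: [0.6029, -0.1448, 0.1963]
ee_rot: [3.141, 0.012, -2.792]
wrist_force: [-0.6, 1.1, 0.3]
width: 0.0653
finger_force: 30.0
t 31.6 pos [ 0.6029 -0.1448  0.1963] rpy [ 179.97    0.68 -159.99] F [-0.6  1.1  0.3] w 0.0653 q [-0.33  0.24  1.23  0.01  1.66 -2.25]
shift cm [ -0.93  -2.39 -10.63] turn deg [-0.26  0.63 -0.11]
```

```bash
python3 -m pendant '[[-0.5,-1.2,0,0,0,0,0.6],[-0.45,-1.2,-2.5,0,0,0,0.6],[0,0,-3,0,0,0,0.6],[0,0,-2.5,0,0,0,0.6],[0,0,-2,0,0,0,0.6],[0,0,-1,0,0,0,0.6],[0,0,0,0,0,0,0.6],[0,0,0,0,0,0,0.6]]'; python3 -c "
from to import *
to([.5932,-.169,.058],CD())"
```

```text
time: 32.4
tool_pos: [0.5946, -0.1686, 0.0873]
ee_rot: [-3.14, 0.013, -2.79]
wrist_force: [0.9, -0.4, -2.0]
width: 0.0654
finger_force: 30.0
t 32.4 pos [ 0.5946 -0.1686  0.0873] rpy [-179.9     0.75 -159.85] F [ 0.9 -0.4 -2. ] w 0.0654 q [-0.37  0.29  1.4   0.01  1.45 -2.3 ]
shift cm [-0.14 -0.04 -2.93] turn deg [-0.16  0.74 -0.25]
```

```bash
python3 -m pendant '[[-0.1,0,-1.2,0,0,0,0.6],[0,0,-1.2,0,0,0,0.6],[0,0,-0.5,0,0,0,0.6],[0,0,0,0,0,0,0.6],[0,0,0,0,0,0,0.6]]' | egrep 'pos|wrist'; for i in 1 2 3; do python3 -m pendant '[[0,0,-0.15,0,0,0,0.6],[0,0,0,0,0,0,0.6]]' | egrep 'pos|wrist'; done
```

```text
tool_pos: [0.593, -0.1687, 0.0569]
wrist_force: [1.0, 0.3, -0.1]
tool_pos: [0.5933, -0.1688, 0.0559]
wrist_force: [-0.7, 0.8, -0.5]
tool_pos: [0.593, -0.1687, 0.0541]
wrist_force: [0.4, -0.1, -1.1]
tool_pos: [0.5929, -0.1687, 0.0524]
wrist_force: [0.2, 0.1, -0.4]
```

```bash
for i in 1 2 3; do python3 -m pendant '[[0,0,-0.1,0,0,0,0.6],[0,0,0,0,0,0,0.6]]' | egrep 'pos|wrist'; done
```

```text
tool_pos: [0.593, -0.1687, 0.0515]
wrist_force: [-1.4, -0.1, -1.5]
tool_pos: [0.5932, -0.1688, 0.0507]
wrist_force: [0.9, 0.7, 0.1]
tool_pos: [0.5935, -0.1688, 0.0507]
wrist_force: [-1.5, 0.6, 4.5]
```

```bash
python3 -m pendant '[[0,0,0.13,0,0,0,0.6],[0,0,0,0,0,0,0.65],[0,0,0,0,0,0,0.75],[0,0,0,0,0,0,0.9],[0,0,0,0,0,0,1],[0,0,0,-0.2,0.7,-0.2,1],[0,0,-1,0,0,0,1],[0,0,0,0,0,0,1]]' ; python3 -c "
from to import *
to([.5932,-.169,.024],CD())"
```

```text
time: 34.9
tool_pos: [0.5921, -0.1682, 0.0389]
ee_rot: [3.139, -0.003, -2.794]
wrist_force: [0.6, -0.0, -0.2]
width: 0.0936
finger_force: 0.0
t 34.9 pos [ 0.5921 -0.1682  0.0389] rpy [ 179.87   -0.19 -160.08] F [ 0.6 -0.  -0.2] w 0.0936 q [-0.37  0.33  1.44 -0.    1.37 -2.29]
shift cm [ 0.11 -0.08 -1.49] turn deg [-0.06 -0.22 -0.02]
```

```bash
python3 -m pendant '[[0,0,-0.8,0,0,0,1],[0,0,-0.65,0,0,0,1],[0,0,0,0,0,0,1],[-0.15,0.42,0,0,0,0,1],[-0.15,0.42,0,0,0,0,1],[0,0,0,0,0,0,1],[0,0,0,0,0,0,1]]' | egrep 'pos|wrist'; for i in 1 2 3; do python3 -m pendant '[[-0.06,0.16,0,0,0,0,1],[0,0,0,0,0,0,1]]' | egrep 'pos|wrist'; done
```

```text
tool_pos: [0.5903, -0.1602, 0.0269]
wrist_force: [-0.6, -0.8, 0.8]
tool_pos: [0.5895, -0.1586, 0.0266]
wrist_force: [-0.0, 0.5, 0.1]
tool_pos: [0.5888, -0.157, 0.0264]
wrist_force: [0.5, 0.6, -0.0]
tool_pos: [0.5883, -0.1554, 0.0265]
wrist_force: [-0.6, 0.3, -0.4]
```

```bash
for i in 1 2 3 4 5; do python3 -m pendant '[[-0.05,0.14,0,0,0,0,1],[0,0,0,0,0,0,1]]' | egrep 'pos|wrist'; done
```

```text
tool_pos: [0.5878, -0.1541, 0.0265]
wrist_force: [0.3, 0.4, -0.9]
tool_pos: [0.5873, -0.1526, 0.0265]
wrist_force: [0.1, -0.4, -0.4]
tool_pos: [0.587, -0.1514, 0.0265]
wrist_force: [0.9, -0.3, -0.2]
tool_pos: [0.5868, -0.1509, 0.0267]
wrist_force: [1.6, -4.6, -2.1]
tool_pos: [0.5865, -0.1508, 0.0269]
wrist_force: [2.2, -7.1, -1.4]
```

```bash
python3 -m pendant '[[-0.05,0.14,0,0,0,0,1],[0,0,0,0,0,0,1],[0.25,-0.7,0,0,0,0,1],[0.25,-0.7,0,0,0,0,1],[0,0,3,0,0,0,1],[0,0,3,0,0,0,0.5],[2.5,0.9,0,0,0,0,0],[2.8,1,0,0,0,0,0]]'; python3 -m pendant '[[0,0,0,0,0,0,0],[0,0,0,0,0,0,0],[0,0,0,0,0,0,0]]' >/dev/null; python3 -c "
from to import *
wristcam('w11')
to([.642,-.1468,.024],CD())"; python3 chk.py w11:.047
```

```text
time: 38.0
tool_pos: [0.6441, -0.1421, 0.0885]
ee_rot: [-3.141, 0.002, -2.795]
wrist_force: [0.2, 0.2, -1.0]
width: 0.0732
finger_force: 0.0
t 38.3 pos [ 0.6422 -0.1421  0.0858] rpy [ 1.7991e+02 -1.4000e-01 -1.6010e+02] F [ 0.2 -0.  -0.6] w 0.0495 q [-0.3   0.38  1.28 -0.    1.49 -2.22]
t 38.35 pos [ 0.6422 -0.1423  0.086 ] rpy [ 1.7993e+02 -1.2000e-01 -1.6012e+02] F [-0.6 -0.1  0.5] w 0.0455 q [-0.3   0.38  1.28 -0.    1.49 -2.22]
shift cm [-0.02 -0.45 -6.2 ] turn deg [-0.02 -0.13  0.02]
edges mm [61.8 68.  65.4 64. ]
w11 [[295.0, 98.0], [297.0, 195.0], [208.0, 195.0], [204.0, 104.0]] [[0.5935, -0.164, 0.047], [112.97, 109.88, 109.89, 113.48], 111.556]
```

```bash
python3 -m pendant '[[0,-0.4,-1,0,0,0,0],[0,0,-2,0,0,0,0],[0,0,-2,0,0,0,0],[0,0,-1.1,0,0,0,0],[0,0,0,0,0,0,0],[0,0,0,0,0,0,0],[0,0,0,0,0,0,0]]' ; python3 -m pendant '[[-0.35,-0.13,0,0,0,0,0],[-0.35,-0.13,0,0,0,0,0],[0,0,0,0,0,0,0]]' | egrep 'pos|wrist'; for i in 1 2; do python3 -m pendant '[[-0.15,-0.06,0,0,0,0,0],[0,0,0,0,0,0,0]]' | egrep 'pos|wrist'; done
```

```text
time: 39.05
tool_pos: [0.6439, -0.1464, 0.0267]
ee_rot: [-3.141, 0.001, -2.794]
wrist_force: [-0.3, 0.5, -0.0]
width: 0.0004
finger_force: 0.0
tool_pos: [0.636, -0.149, 0.0259]
wrist_force: [-0.6, 0.3, -0.0]
tool_pos: [0.6346, -0.1494, 0.0255]
wrist_force: [0.3, 0.6, -1.3]
tool_pos: [0.6332, -0.15, 0.0254]
wrist_force: [-0.4, -0.0, 0.3]
```

```bash
for i in 1 2 3 4 5; do python3 -m pendant '[[-0.14,-0.05,0,0,0,0,0],[0,0,0,0,0,0,0]]' | egrep 'pos|wrist'; done
```

```text
tool_pos: [0.6319, -0.1504, 0.0254]
wrist_force: [-0.4, -0.3, -0.3]
tool_pos: [0.6304, -0.151, 0.0254]
wrist_force: [-0.7, 0.4, -0.2]
tool_pos: [0.629, -0.1515, 0.0255]
wrist_force: [-0.7, 0.3, 0.3]
tool_pos: [0.6286, -0.1518, 0.0257]
wrist_force: [3.9, 0.4, -1.4]
tool_pos: [0.6286, -0.1519, 0.0262]
wrist_force: [6.3, 1.3, -2.3]
```

```bash
python3 -m pendant '[[-0.14,-0.05,0,0,0,0,0],[-0.1,-0.04,0,0,0,0,0],[0,0,0,0,0,0,0],[0.9,0.32,0,0,0,0,0],[0.6,0.2,0,0,0,0,0],[0,0,3,0,0,0,0],[0,0,3,0,0,0,0.5],[0,0,0,0,0,0,1]]'; python3 -c "
from to import *
wristcam('w12')
from quad import *
"; python3 chk.py w12:.047
python3 - <<'E'
import numpy as np
from h import *
d=np.load('pics/w12.npz'); 
for X in ([[-16,45,48],[32,45,48],[45,32,48],[45,-16,48]],):
    P=Ro.from_euler('z',1.915).apply(np.array(X)/1e3)+[.5988,-.169,0]; print(proj(d,P).round(1).tolist())
E
```

```text
time: 41.55
tool_pos: [0.6414, -0.1492, 0.0908]
ee_rot: [-3.136, 0.005, -2.794]
wrist_force: [0.1, 0.0, 1.1]
width: 0.0133
finger_force: 0.0
t 41.55 pos [ 0.6414 -0.1492  0.0908] rpy [-179.69    0.3  -160.09] F [0.1 0.  1.1] w 0.0133 q [-0.31  0.37  1.28 -0.    1.48 -2.23]
edges mm [64.3 64.3 65.8 64.2]
w12 [[309.0, 101.0], [305.0, 191.0], [217.0, 189.0], [216.0, 99.0]] [[0.5889, -0.1647, 0.047], [109.83, 108.65, 108.47, 108.73], 108.9223]
[[227.9, 92.2], [298.2, 92.4], [316.2, 112.2], [312.6, 179.8]]
```

```bash
python3 -m pendant '[[-2.6,-0.7,0,0,0,0,1],[-2.5,-0.6,0,0,0,0,1],[0,0,0,0.2,0.3,0,1],[0,0,0,0,0,0,1],[0,0,0,0,0,0,1],[0,0,-1,0,0,0,1],[0,0,0,0,0,0,1]]'; python3 -c "
from to import *
to([.590,-.162,.025],CD())"
```

```text
time: 42.3
tool_pos: [0.5874, -0.1605, 0.0732]
ee_rot: [3.134, -0.007, -2.794]
wrist_force: [-0.6, 0.5, -0.8]
width: 0.0729
finger_force: 0.0
t 42.3 pos [ 0.5874 -0.1605  0.0732] rpy [ 179.57   -0.4  -160.06] F [-0.6  0.5 -0.8] w 0.0729 q [-0.36  0.29  1.42  0.    1.44 -2.28]
shift cm [ 0.26 -0.15 -4.82] turn deg [-0.27 -0.52 -0.04]
```

```bash
python3 -m pendant '[[0.2,-0.15,0,-0.2,-0.4,0,1],[0,0,0,0,0,0,1],[0,0,-0.5,0,0,0,1],[0,0,-2,0,0,0,1],[0,0,-2,0,0,0,1],[-0.1,0.28,-0.3,0,0,0,1],[-0.1,0.28,0,0,0,0,1],[0,0,0,0,0,0,1]]'; python3 -m pendant '[[-0.06,0.16,0,0,0,0,1],[-0.06,0.16,0,0,0,0,1],[0,0,0,0,0,0,1]]' | egrep 'pos|wrist'
```

```text
time: 43.1
tool_pos: [0.5884, -0.1567, 0.0285]
ee_rot: [-3.14, 0.002, -2.794]
wrist_force: [-0.6, 0.2, -0.5]
width: 0.0943
finger_force: 0.0
tool_pos: [0.587, -0.1537, 0.0282]
wrist_force: [-0.3, -0.6, -0.4]
```

```bash
python3 -m pendant '[[-0.04,0.12,-0.3,0,0,0,1],[-0.04,0.12,0,0,0,0,1],[0,0,0,0,0,0,1]]' | egrep 'pos|wrist'; for i in 1 2 3; do python3 -m pendant '[[-0.05,0.13,0,0,0,0,1],[0,0,0,0,0,0,1]]' | egrep 'pos|wrist'; done
```

```text
tool_pos: [0.5857, -0.1513, 0.0242]
wrist_force: [0.4, 0.3, -0.6]
tool_pos: [0.5857, -0.1512, 0.0245]
wrist_force: [1.7, -3.7, -1.0]
tool_pos: [0.5857, -0.1511, 0.0249]
wrist_force: [1.9, -6.7, -1.4]
tool_pos: [0.5857, -0.1511, 0.0253]
wrist_force: [3.4, -8.7, -1.9]
```

```bash
python3 -m pendant '[[0.25,-0.7,0,0,0,0,1],[0.25,-0.7,0,0,0,0,1],[0,0,2.5,0,0,0,1],[0,0,3,0,0,0,1],[0,0,3,0,0,0,1],[0,0,2,0,0,0,1],[0,0,0,0,0,0,1],[0,0,0,0,0,0,1]]'; python3 -c "
from to import *
wristcam('w13')"; python3 chk.py w13:.047
python3 - <<'E'
from h import *
d=dict(np.load('pics/w13.npz')); im=d['im'].astype(int)
# edges of stack: print the V-profile across each expected edge
yaw=np.radians(109.8);ey=np.array([np.cos(yaw),np.sin(yaw),0]);ex=np.array([-np.sin(yaw),np.cos(yaw),0])
k=np.array([.4990,-.1218,0]) 
for a in range(-40,90,5):
    pass
# keeper arm direction: dark pixels above iron: project arm axis candidates, report tip circle residual darkness
best=[]
g=im.max(2)
for a in np.arange(20,75,.5):
    r=np.arange(.04,.1,.002);c=np.radians(a);P=k+np.c_[r*np.cos(c),r*np.sin(c),0*r+.058]
    uv=proj(d,P).round().astype(int); ok=(uv[:,0]>0)&(uv[:,0]<512)&(uv[:,1]>0)&(uv[:,1]<300); best.append((g[uv[ok,1],uv[ok,0]].mean(),ok.sum(),a))
print(sorted(best)[:6])
E
```

```text
time: 45.1
tool_pos: [0.5893, -0.1612, 0.129]
ee_rot: [3.141, 0.001, -2.794]
wrist_force: [0.1, 0.0, -1.0]
width: 0.0936
finger_force: 0.0
t 45.1 pos [ 0.5893 -0.1612  0.129 ] rpy [ 1.7998e+02  5.0000e-02 -1.6008e+02] F [ 0.1  0.  -1. ] w 0.0936 q [-0.36  0.25  1.35  0.    1.53 -2.28]
edges mm [63.1 64.3 64.6 65.2]
w13 [[291.0, 167.0], [288.0, 236.0], [218.0, 235.0], [218.0, 165.0]] [[0.5884, -0.1646, 0.047], [109.21, 109.05, 107.83, 108.33], 108.606]
[(np.float64(88.26666666666667), np.int64(30), np.float64(38.0)), (np.float64(90.9), np.int64(30), np.float64(37.5)), (np.float64(91.0), np.int64(30), np.float64(38.5)), (np.float64(94.3), np.int64(30), np.float64(39.0)), (np.float64(95.26666666666667), np.int64(30), np.float64(42.0)), (np.float64(95.93333333333334), np.int64(30), np.float64(39.5))]
```

```bash
cat > edge.py <<'E'
from h import *
import sys
d=dict(np.load(f'pics/{sys.argv[1]}.npz'));R=d['im'][:,:,0].astype(float);B=d['im'][:,:,2].astype(float)
yaw=np.radians(109.8);c0=np.array([.5988,-.169,0]);ax=np.array([np.cos(yaw),np.sin(yaw),0]);ay=np.array([-np.sin(yaw),np.cos(yaw),0])
def line(ch,P,Q,n,z,ts,name):  # edge P->Q (caddy mm), search +-8 mm along n
    pts=[]
    for t in ts:
        X=np.array(P)+t*(np.array(Q)-P); s=np.arange(-7,7.01,.2)
        W=np.array([c0+ax*(X[0]+k*n[0])/1e3+ay*(X[1]+k*n[1])/1e3+[0,0,z] for k in s]);uv=proj(d,W).astype(np.float32)
        v=cv2.remap(ch.astype(np.float32),uv[:,:1].copy(),uv[:,1:].copy(),cv2.INTER_LINEAR)[:,0]
        g=np.abs(np.gradient(cv2.GaussianBlur(v[:,None],(1,7),1.2)[:,0])); i=g.argmax()
        w=g[max(0,i-6):i+7]; pts.append((t,(s[max(0,i-6):i+7]*w).sum()/w.sum()))
    pts=np.array(pts);L=np.hypot(*(np.array(Q)-P));m=np.median(pts[:,1]);k=abs(pts[:,1]-m)<1.5
    f=np.polyfit(pts[k,0]*L-L/2,pts[k,1],1); print(name,'off mm',f[1].round(2),'slope deg',np.degrees(f[0]).round(2),k.sum(),len(k))
t=np.linspace(.1,.9,25)
line(R,(-50,-50),(50,-50),(0,-1),.010,t,'base -y')
line(R,(-50,50),(-50,-50),(-1,0),.010,t,'base -x')
H=float(sys.argv[2]) if len(sys.argv)>2 else .047
line(B,(-25,-25),(41,-25),(0,-1),H,t,'top -y')
line(B,(-25,41),(-25,-25),(-1,0),H,np.linspace(.15,.9,25),'top -x')
E
python3 edge.py w13; echo w12; python3 edge.py w12; echo w5; python3 edge.py w5 .022
```

```text
base -y off mm -0.31 slope deg 0.59 25 25
base -x off mm -0.27 slope deg 0.15 25 25
top -y off mm 0.42 slope deg 0.18 18 25
top -x off mm 0.45 slope deg 0.19 20 25
w12
base -y off mm -0.21 slope deg 0.31 25 25
base -x off mm -0.34 slope deg 0.19 25 25
top -y off mm 0.53 slope deg 0.3 22 25
top -x off mm 0.63 slope deg 0.21 20 25
w5
base -y off mm -0.56 slope deg 0.31 25 25
base -x off mm -0.46 slope deg 0.03 17 25
top -y off mm 1.29 slope deg 1.23 20 25
top -x off mm 1.22 slope deg 2.0 20 25
```

The line fits put the top coaster parallel to the caddy within about 0.3°. Now the keeper.

```bash
python3 -m pendant '[[-3,1.3,0,0,0,4.7,0.6],[-3,1.3,0,0,0,4.7,0.6],[-3,1.3,0,0,0,4.6,0.5],[0,0,0,0,0,0,0.5],[0,0,0,0,0,0,0.5]]'; python3 -c "
from to import *
to([.499,-.1218,.077],CD(-146))"
```

```text
time: 45.65
tool_pos: [0.4985, -0.1221, 0.1279]
ee_rot: [3.14, -0.0, -2.55]
wrist_force: [0.1, -1.5, -0.4]
width: 0.0575
finger_force: 0.0
t 45.65 pos [ 0.4985 -0.1221  0.1279] rpy [ 1.7991e+02 -2.0000e-02 -1.4612e+02] F [ 0.1 -1.5 -0.4] w 0.0575 q [-0.35  0.04  1.6   0.    1.51 -2.51]
shift cm [ 0.05  0.03 -5.09] turn deg [-0.06 -0.06  0.12]
```

```bash
python3 -m pendant '[[0,0,-2,0,0,0,0.5],[0,0,-2,0,0,0,0.5],[0,0,-1,0,0,0,0.5],[0,0,0,0,0,0,0.2],[0,0,0,0,0,0,0.05],[0,0,0,0,0,0,0.05],[0,0,0,0,0,0,0.05],[0,0,0,0,0,0,0.05]]'; python3 -m pendant '[[0,0,0,0,0,0,0.05],[0,0,0,0,0,0,0.05]]'; python3 -c "
from to import *
o=st();print(o['wrist_torque'],o['finger_force'])"
```

```text
time: 46.45
tool_pos: [0.4995, -0.1221, 0.0803]
ee_rot: [3.141, 0.002, -2.55]
wrist_force: [-1.5, -2.4, 1.3]
width: 0.0104
finger_force: 21.8
time: 46.65
tool_pos: [0.4996, -0.1221, 0.0803]
ee_rot: [-3.141, 0.002, -2.55]
wrist_force: [-2.1, 2.9, 3.8]
width: 0.0094
finger_force: 29.9
t 46.65 pos [ 0.4996 -0.1221  0.0803] rpy [-1.7997e+02  1.1000e-01 -1.4608e+02] F [-2.1  2.9  3.8] w 0.0094 q [-0.35  0.08  1.66  0.    1.41 -2.51]
[0.51461544 0.31845402 0.04273742] 29.895797967910767
```

```bash
python3 -m pendant '[[0,0,0,0,0,-6,0.05],[0,0,0,0,0,-6,0.05],[0,0,0,0,0,-6,0.05],[0,0,0,0,0,-6,0.05],[0,0,0,0,0,-6,0.05],[0,0,0,0,0,-6,0.05],[0,0,0,0,0,-6,0.05],[0,0,0,0,0,0,0.05]]'; python3 -c "
from to import *
o=st();print(o['wrist_torque'].round(3),o['finger_force'])"; python3 -m pendant '[[0,0,0,0,0,-5,0.05],[0,0,0,0,0,-5,0.05],[0,0,0,0,0,0,0.05]]'; python3 -c "
from to import *
o=st();print(o['wrist_torque'].round(3),o['finger_force'])"
```

```text
time: 47.45
tool_pos: [0.4998, -0.1228, 0.0803]
ee_rot: [-3.141, 0.002, 3.0]
wrist_force: [-1.0, 1.4, 5.3]
width: 0.0095
finger_force: 30.0
t 47.45 pos [ 0.4998 -0.1228  0.0803] rpy [-1.7995e+02  1.3000e-01  1.7191e+02] F [-1.   1.4  5.3] w 0.0095 q [-0.35  0.08  1.66 -0.    1.41 -1.78]
[ 0.258  0.304 -0.047] 29.95710790157318
time: 47.75
tool_pos: [0.4997, -0.1229, 0.0803]
ee_rot: [-3.141, 0.002, 2.827]
wrist_force: [-2.6, 1.0, 6.2]
width: 0.0098
finger_force: 30.0
t 47.75 pos [ 0.4997 -0.1229  0.0803] rpy [-1.7995e+02  1.3000e-01  1.6199e+02] F [-2.6  1.   6.2] w 0.0098 q [-0.35  0.08  1.66 -0.    1.41 -1.61]
[ 0.118  0.276 -0.037] 29.956491887569427
```

```bash
for i in 1 2 3 4 ; do python3 -m pendant '[[0,0,0,0,0,-2.5,0.05],[0,0,0,0,0,0,0.05]]' >/dev/null; python3 -c "
from h import *
o=robot.get_obs();print(np.degrees(o['ee_rot'][2]).round(2),o['wrist_torque'].round(3),o['wrist_force'].round(1),o['time'])"; done
```

```text
159.55 [ 0.133  0.313 -0.025] [-1.1  0.1  5.9] 47.95
157.05 [0.132 0.251 0.013] [-0.8  0.6  5.9] 48.15
154.55 [ 0.136  0.234 -0.086] [-1.7  1.1  5.5] 48.35
152.11 [0.047 0.27  0.381] [-1.5  0.6  5.1] 48.55
```

```bash
for i in 1 2 ; do python3 -m pendant '[[0,0,0,0,0,-2,0.05],[0,0,0,0,0,0,0.05]]' >/dev/null; python3 -c "
from h import *
o=robot.get_obs();print(np.degrees(o['ee_rot'][2]).round(2),o['wrist_torque'].round(3),o['wrist_force'].round(1),o['time'])"; done
```

```text
150.14 [0.066 0.297 0.492] [-2.2  0.2  5. ] 48.75
148.16 [0.043 0.309 0.568] [-0.6 -0.   5.9] 48.95
```

```bash
python3 -m pendant '[[0,0,0,0,0,0,0.2],[0,0,0,0,0,0,0.4],[0,0,0,0,0,0,0.5],[0,0,0,0,0,0,0.5],[0,0,3,0,0,0,0.5],[0,0,4,0,0,0,0.5],[-4,0,4,0,0,0,0.5],[-4,0,0,0,0,0,0.5]]'; python3 -m pendant '[[0,0,0,0,0,0,0.5],[0,0,0,0,0,0,0.5]]' >/dev/null
python3 - <<'E'
from h import *
wristcam('w14')
yaw=np.radians(109.8);c0=np.array([.5988,-.169,0]);k=np.array([.4992,-.1222,0])
for name in('wrist','scene','side'):
    d=imaging.camera_params(name);im=imaging.snapshot(name);np.savez('pics/f_'+name,im=im,**d)
    g=im.max(2).astype(float);res=[]
    for a in np.arange(-45,20,.5):
        c=np.radians(a);r=np.arange(.05,.099,.002);t=np.array([np.cos(c),np.sin(c),0]);nn=np.array([-t[1],t[0],0])
        P=np.array([k+t*q+nn*w+[0,0,.06] for q in r for w in(-.004,0,.004)]);uv=proj(d,P).astype(np.float32)
        v=cv2.remap(g.astype(np.float32),uv[:,:1].copy(),uv[:,1:].copy(),cv2.INTER_LINEAR);res.append(v.mean())
    res=np.array(res);i=res.argmin();j=np.where(res<res[i]+15)[0];print(name,'arm angle',-45+.5*j.mean(),res[i].round(),np.median(res))
E
```

```text
time: 49.75
tool_pos: [0.4265, -0.1237, 0.1903]
ee_rot: [3.141, 0.011, 2.583]
wrist_force: [0.6, 0.3, 1.1]
width: 0.0469
finger_force: 0.0
t 49.95 pos [ 0.4239 -0.1225  0.1848] rpy [-1.8000e+02  1.2000e-01  1.4789e+02] F [ 0.4  0.4 -0.8] w 0.0473 q [-0.41 -0.15  1.67 -0.    1.63 -1.42]
wrist arm angle -10.0 63.0 117.00299
scene arm angle -15.826086956521738 88.0 123.611046
side arm angle -28.25 87.0 155.9912
```

Run:
```python
from h import *
k=np.array([.4992,-.1222,0])
for name in('wrist','scene','side'):
    d=dict(np.load(f'pics/f_{name}.npz'));g=cv2.GaussianBlur(d['im'][:,:,2].astype(np.float32),(3,3),0)
    for tt in (.056,.062):
        res=[];A=np.arange(-45,0,.5)
        for a in A:
            c=np.radians(a);r=np.arange(.062,.095,.002);t=np.array([np.cos(c),np.sin(c),0]);nn=np.array([-t[1],t[0],0])
            f=lambda w:(lambda uv:cv2.remap(g,uv[:,:1].copy(),uv[:,1:].copy(),cv2.INTER_LINEAR).mean())(proj(d,np.array([k+t*q+nn*x+[0,0,tt] for q in r for x in w])).astype(np.float32))
            res.append(f((-.004,0,.004))-.5*(min(f((-.012,)),f((.012,)))+f((-.012,.012))))
        res=np.array(res);i=res.argsort()[:3];print(name,tt,A[i],res[i].round(),)
    print(proj(d,[[.5885,-.1645,.047],[.5885-.0,-.1645,.06]]).round(0).tolist())
```

```text
wrist 0.056 [-8.5 -9.  -9.5] [-33. -32. -32.]
wrist 0.062 [-8.  -8.5 -9. ] [-22. -22. -21.]
[[298.0, 316.0], [300.0, 323.0]]
scene 0.056 [-24.  -24.5 -25. ] [-44. -43. -41.]
scene 0.062 [-23.  -23.5 -22.5] [-40. -40. -39.]
[[176.0, 228.0], [175.0, 225.0]]
side 0.056 [-26.5 -26.  -27. ] [-56. -55. -54.]
side 0.062 [-29.  -29.5 -28.5] [-55. -54. -53.]
[[281.0, 265.0], [281.0, 262.0]]
```

```bash
python3 -c "
from bench import robot
print(robot.close_job())"
```

```text
the job is handed in; nothing more can be done
None
```

The job is handed in at about 50 s: the thick then thin coasters are laid on the first, the pile is pushed snug to both pairs of posts, and the keeper is turned to its stop; I measured the top coaster square to within about 0.3° and the arm at about -25° (on the mark), but did not check the two lower coasters' edges by camera, nor re-check the bottle, mug and bowl.

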